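Clamp the reach pole and hold it pulled out to its second stop

TASK

I want to wipe down the inner rod of our telescoping reach pole, which lies loose in the green clamp. Turn the clamp's crank clockwise until the rubber pad bears firmly on the pole's tube, then squeeze the red button in the side of the black pull grip and pull the grip straight out, past the first stop, to the second stop at the end of its travel, with the button still squeezed in. Finish holding it there: do not let go, because a spring draws it back; the tube must stay clamped where it lies, and the other things on the worktop must be left alone.

Things in the scene. Friction and masses are not known exactly. Their poses are not given: they have to be found in the camera images.
- clamp: Green yoke clamp fixed to the worktop. Origin on the worktop under pad and crank axis; x along its channel towards the pull grip, z up. Base 116 x 84 x 10 mm (x -50..66). Channel 28 mm wide, floor at z 35, cheeks to 46, at x -15..15 and 45..61. Yoke at x -15..15, 77 mm wide, top at z 110. The crank turns on it about the upright axis through the origin, its arm at z 116..128.
- knob_mid (a point): Middle of the upright black knob on the crank, 150 mm above the worktop; pinch it from above. 22 mm diameter, 40 mm tall (from 128 to 168 mm), 40 mm from the crank's axis. It spins freely on its pin, so a hand can carry it round in a circle without turning; its height stays the same.
- crank (a joint): Crank angle, rad, growing clockwise from above; the knob stands at angle -1.33 minus this value, counterclockwise from the clamp's x. Starts at 0 to 4.6; hard stop 9.0. A turn lowers the pad 8 mm; it meets the tube at about 7.1, and each bit beyond presses harder: 8.2 holds well. Takes about 3 N on the knob, 5 N when clamping; stays where left.
- pad: Black rubber pad of the clamp, 26 x 22 mm, on a steel spindle under the yoke. Origin in the middle of its underside, 68 mm above the worktop at crank 0; the tube's top lies at 59 mm.
- pole: Telescoping reach pole, loose in the channel: square aluminium tube 24 x 24 x 130 mm (x -50..80 mm) with a steel hook at the rear and a black collar at the front, whence rod and pull grip slide out along +x. Origin on the tube's underside, 35 mm above the worktop, about under the pad; z up. About 0.6 kg. Unclamped, the tube slides in the channel.
- grip_mid (a point): Middle of the black pull grip (moves with it), 47 mm above the worktop, 125 mm ahead of the pole's origin at the start. Bar 70 mm long (pole's x), 26 wide, 34 high (30 to 64 mm above the worktop), with grey bands 30 wide, 38 high on its first and last 8 mm. Pinch it firmly from above at its middle, across its width: a finger then squeezes the button in.
- button_face (a point): Middle of the face of the red button on the grip's side towards the pole's -y, 36 mm long, 22 mm high, standing 6 mm out of the grip when free and 1 mm when fully in (so grip and button measure 32 mm free, 27 mm squeezed).
- button (a joint): How far the button is squeezed in, m, 0 to 0.005 (fully in takes about 6 N). The grip is locked while it is under about 0.003 at the start and at the first stop.
- pull (a joint): How far the grip is pulled out, m: 0 at the start, 0.030 first stop (a notch into which it locks if the button is out; passed freely with the button in), 0.060 second stop, the end of its travel, where it does not lock. A spring draws it back with 2 to 3 N, rubbing adds 0.4 N.
- ramekin1: White ramekin, 66 mm across, 37 mm high; bystander. Origin under its middle.
- ramekin2: White ramekin, 68 mm across, 37 mm high; bystander. Origin under its middle.
- cutter1: Fluted pastry cutter, 70 mm across, 33 mm high; bystander. Origin under its middle.
- cinnamon_jar: Spice jar with a dark cap, 41 mm across, 105 mm high; bystander. Origin under its middle.
- pastry_brush: Pastry brush with a wooden handle, 38 x 195 x 14 mm, lying; bystander. Origin under its middle.
- jam_jar: Jar with a red lid, 65 mm across, 97 mm high; bystander. Origin under its middle.
- tape_roll: Roll of brown tape, 81 mm across, 25 mm high, lying; bystander. Origin under its middle.
Things that resemble listed ones, but are neither listed nor needed, are in the scene too. There is more than one size of the clamp; the one meant has the size given above.

How it is judged:
By the outcome, as a careful person would: the job done as asked, in the order asked, and still so for the second after the job is handed in, while the arm keeps its last pose, push and grip.
It also fails if it takes over 64 s, if anything falls off the work surface, if the arm or the gripper's body presses on something with over 40 N, if the wrist force passes 120 N, or if a joint passes its speed limit or range.

ROBOT

A 6-joint arm with a two-finger parallel gripper is mounted at the origin on a cart in front of the work surface, level with it; the furniture and walls round the work are solid. World frame = base frame: x ahead of the robot, y to its left, z up, the work surface at z = 0. Lengths are in m, angles in degrees, forces in N, time in s.
With the tool pointing down it reaches from about 0.375 to 0.9 m from the base axis. Payload 3.1 kg.
Tool frame: the origin (TCP) lies at the very end of the fingers, on their centre line; the grasp point (between the pads) lies 19 mm behind it; z points along the fingers, y is the line along which they close (so a half turn about z gives the same grasp; the last joint's range is limited). The gripper opens to 87 mm and grips with 3 to 60 N. Pads are 19 mm wide; open, the fingers measure 117 mm over their backs; the gripper's body (75 mm by 190 mm) begins 51 mm behind the grasp point.
Start: joints at [53.772, 30.224, 82.088, -0, 67.689, -10.227], TCP at [0.274, 0.562, 0.197] pointing down, gripper open.
Joint ranges: [-176.69, 176.69], [-43.24, 126.21], [12.49, 139.97], [-82, 262], [0, 151.66], [-163.58, 163.58]. Speed limits (degrees/s): [159.86, 159.86, 180, 180, 180, 180].

INTERFACE

Orientations are given as a 3x3 rotation matrix whose columns are the frame's x, y, z axes.
In Python, from rig import bot gives the robot as it stands.
- The arm moves only by the tool move_arm, never from a script. Its argument "increments" is a list of rows, each an object with "xyz": the shift along the tool's x, y, z in mm, a list of three; "roll": the turn about the tool's z in rad; "grip": the opening in per cent of the stroke, from 0 (shut) to 100 (fully open). A call has 1 to 5 rows; each row shifts and turns the commanded pose from where the row before left it, along the tool's axes as they then stand; what a row does not reach is not made up. A row lasts 1/12 s, in which the tool goes at most 41.7 mm and 7.16 degrees, less where a joint would pass 70% of its speed; a pose out of reach is approached as far as the arm can. A call is refused whole if a number of a shift passes 41.7 or a number of a turn 0.125, either way. A call with a gripper value outside its range is refused whole. The fingers move at their own pace and stop on an object; the grip force is fixed at half the most. Time passes only in rows, so rows that do not move let the fingers close. It gives the time, the measured TCP pose, the force, the opening and the grip force at its end, in the units of the state.
- bot.read_state(): the state, without advancing time (a new reading comes with each control period).
- bot.capture(name): name is "scene" or "top" or "wrist"; returns (picture, depth): 400x640x3 uint8, red, green, blue; 400x640 float32, m along the optical axis (not along the pixel's ray), 0 where there is no reading.
- bot.camera_model(name): a dict with "intrinsics" (3x3 intrinsics, pixels), "D" ([k1, k2, p1, p2, k3] as OpenCV has them; the pictures are not rectified), "rvec" (rotation vector, rad) and "tvec" (3), from world to camera coordinates, as OpenCV has them; the wrist camera has in their place "tool_from_camera" (4x4, takes a point from camera to tool coordinates, whose origin is the TCP and whose axes are the flange's). Camera axes: x right, y down, z forward; pixel columns grow to the right and rows downward; lengths in m; the calibration is good to about 2 mm. A picture is of the moment at which its call begins: read the wrist's pose just before it. camera_model takes no time and is no camera call.
- bot.hand_in(): hands the job in; it is judged then, once.
Trained networks look in the newest picture that a camera, given by its name, has taken for a name from the list of things; names that differ only in an ending like _2 or _b are one class to them, and where a whole thing is asked for, a point or a joint stands for the part that bears it (a point fixed in the world has none). Each returns a list of dicts, best first, with "conf" (0 to 1); they miss things now and then, are a little off and sometimes report something else, mostly with a low value. They report only what shows in the picture. A call takes as long as a camera call. They do not tell look-alikes from the thing itself.
- bot.spot_in(label, camera): "at" ([x, y, z] in m, in the coordinates of the camera as it stood for that picture, good to about 4 mm: the middle of the surface that is visible of it).
- bot.trace(label, camera): "mask" (400x640 bool, what is visible of it).
The state is a dict: "time_s": time; "joint_positions": joint angles; "qvel": joint speeds; "tau": joint torques, N m; "position": TCP position; "tcp_rot": TCP orientation; "force": force on the tool from outside, world axes, zero at the start; "moment": the same for the moment, N m; "opening": opening from 0.0 (shut) to 1.0 (fully open); "grasp_force": force on a finger pad.
Only numpy, scipy, OpenCV 4.12 (cv2) and the standard library are available. Lean on these libraries where they do the work, as an engineer would, in place of code of your own. Each camera call takes 0.05 s, during which the arm holds its last target. There are 200 camera calls.

## Working session

There is one attempt and no reset: what is moved stays moved. The work goes in short steps, Python scripts to look and compute and a tool call to move; the robot and the scene stay as the last step left them, time stands still between calls to the robot, and variables do not carry over. Pictures are saved under pics/ and viewed, at most 10 in all, crops included, and the job is handed in when it is done.

Besides the shell and the picture viewer there is one more tool, called after ">>>" in YAML: its name, and indented under it one key for each argument. move_arm: Moves the arm, as the interface text tells. Its arguments: {"type":"object","properties":{"increments":{"type":"array"}},"required":["increments"]}

```bash
mkdir -p pics; cat > h.py <<'E'
import numpy as np, cv2
from rig import bot
def cap(n,f=None):
    s=bot.read_state(); p,d=bot.capture(n)
    if f: cv2.imwrite('pics/'+f,p[:,:,::-1])
    return s,p,d
def T(n,s=None):
    m=bot.camera_model(n); M=np.eye(4)
    if n=='wrist':
        W=np.eye(4); W[:3,:3]=s['tcp_rot']; W[:3,3]=s['position']
        return W@np.array(m['tool_from_camera'])
    M[:3,:3]=cv2.Rodrigues(np.array(m['rvec'],float))[0]; M[:3,3]=np.ravel(m['tvec'])
    return np.linalg.inv(M)
def cloud(n,s,d):
    m=bot.camera_model(n); v,u=np.mgrid[:400,:640]
    q=cv2.undistortPoints(np.stack([u,v],-1).reshape(-1,1,2).astype(float),np.array(m['intrinsics']),np.array(m['D'])).reshape(400,640,2)
    P=np.dstack([q[...,0]*d,q[...,1]*d,d,np.ones_like(d)])
    P=(P@T(n,s).T)[...,:3]; P[d==0]=np.nan
    return P
E
python3 - <<'E'
from h import *
for n in ['scene','top']:
    s,p,d=cap(n,n+'1.png')
    np.savez(n+'1.npz',P=cloud(n,s,d),p=p)
    for l in ['clamp','knob_mid','grip_mid','button_face','pole','crank']:
        for r in bot.spot_in(l,n): print(n,l,round(r['conf'],2),(T(n)@np.r_[r['at'],1])[:3].round(3))
a=cv2.imread('pics/scene1.png');b=cv2.imread('pics/top1.png')
cv2.imwrite('pics/both.png',cv2.resize(np.vstack([a,b]),(800,1000))[:,:]) 
E
```

```text
scene clamp 0.94 [ 0.325 -0.211  0.031]
scene clamp 0.88 [ 0.371 -0.736  0.032]
scene clamp 0.82 [ 0.38  -0.355  0.058]
scene knob_mid 0.61 [ 0.335 -0.229  0.11 ]
scene knob_mid 0.49 [ 0.345 -0.33   0.155]
scene knob_mid 0.45 [ 0.375 -0.763  0.112]
scene grip_mid 0.63 [ 0.501 -0.325  0.064]
scene pole 0.59 [ 0.406 -0.336  0.058]
scene crank 0.64 [ 0.332 -0.226  0.089]
scene crank 0.63 [ 0.353 -0.334  0.133]
scene crank 0.53 [ 0.373 -0.754  0.089]
top clamp 0.95 [ 0.387 -0.338  0.018]
top clamp 0.75 [ 0.378 -0.728  0.004]
top clamp 0.68 [ 0.329 -0.21   0.004]
top grip_mid 0.49 [ 0.509 -0.323  0.065]
top grip_mid 0.26 [ 0.458 -0.332  0.058]
top pole 0.58 [ 0.456 -0.336  0.058]
top crank 0.63 [ 0.381 -0.748  0.092]
top crank 0.52 [ 0.373 -0.337  0.128]
top crank 0.45 [ 0.333 -0.212  0.09 ]
top crank 0.2 [ 0.456 -0.639  0.01 ]
```

View pics/top1.png

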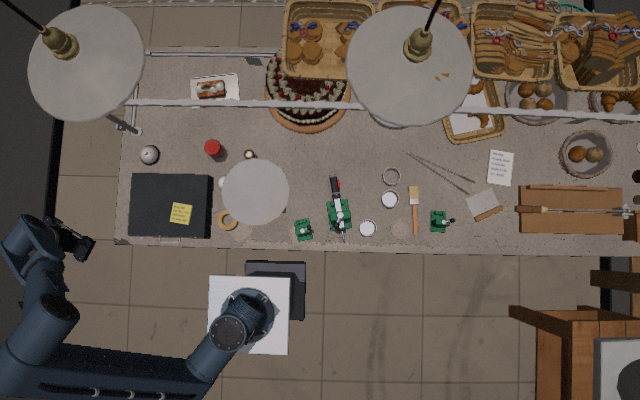

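View pics/scene1.png

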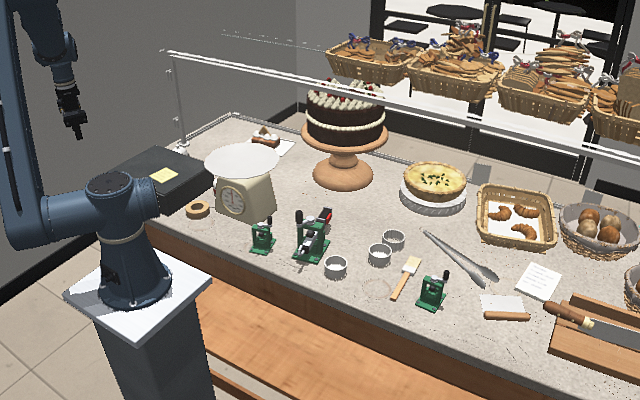

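Candidates for the clamp in the top view: (304,230) and (440,221), both small and without a pole, and (338,215), which is larger and carries the pole and red button. The last fits. I'll confirm it in a crop and check the height of obstacles on the path.

```bash
python3 - <<'E'
from h import *
a=cv2.imread('pics/scene1.png')[180:290,230:390];b=cv2.imread('pics/top1.png')[165:255,280:410]
a=cv2.resize(a,(800,550),interpolation=3)
cv2.imwrite('pics/crop1.png',a[:, :])
for n in ['scene','top']:
    P=np.load(n+'1.npz')['P']
    print(n)
    for x0 in np.arange(.2,.85,.1):
        print(round(x0,1),[ (lambda m: round(float(np.nanmax(P[...,2][m])),2) if m.sum()>3 else None)((P[...,0]>x0)&(P[...,0]<x0+.1)&(P[...,1]>y)&(P[...,1]<y+.1)) for y in np.arange(-.6,.6,.1)])
P=np.load('top1.npz')['P']
P2=np.load('scene1.npz')['P']
for n,Q in (('top',P),('scene',P2)):
  for lo,hi in((.14,.175),(.112,.132),(.05,.07)):
    m=(Q[...,2]>lo)&(Q[...,2]<hi)&(Q[...,0]>.27)&(Q[...,0]<.62)&(abs(Q[...,1]+.335)<.075)
    if m.sum()>3: 
        c,sz,an=cv2.minAreaRect(Q[m][:,:2].astype(np.float32)*1000);print(n,lo,m.sum(),np.round(c,1),np.round(sz,1),round(an,1),np.median(Q[m],0).round(3))
print(bot.camera_model('wrist')['tool_from_camera'],bot.read_state()['tcp_rot'])
E
```

```text
scene
0.2 [0.01, 0.01, 0.07, 0.01, 0.01, 0.01, 0.01, 0.1, 0.1, 0.63, 0.62, 0.58]
0.3 [0.01, 0.04, 0.17, 0.12, 0.21, 0.21, 0.21, 0.1, 0.1, 0.1, 0.1, 0.57]
0.4 [0.04, 0.01, 0.11, 0.01, 0.21, 0.2, 0.21, 0.1, 0.1, 0.1, 0.1, None]
0.5 [0.04, 0.01, 0.07, 0.06, 0.21, 0.21, 0.21, 0.1, 0.1, 0.1, 0.1, None]
0.6 [0.41, 0.42, 0.41, 0.42, 0.42, 0.42, 0.42, 0.42, 0.41, 0.42, 0.41, 0.42]
0.7 [0.49, 0.49, 0.49, 0.49, 0.49, 0.42, 0.42, 0.42, 0.42, 0.42, 0.42, 0.42]
0.8 [0.61, 0.51, 0.53, 0.51, 0.49, 0.35, 0.01, 0.1, 0.09, 0.01, 0.01, 0.02]
top
0.2 [0.01, 0.01, 0.07, 0.01, 0.02, 0.01, 0.02, 0.1, 0.1, 0.69, 0.66, 0.6]
0.3 [0.01, 0.05, 0.17, 0.12, 0.21, 0.21, 0.21, 0.1, 0.11, 0.1, 0.1, 0.58]
0.4 [0.04, 1.02, 1.02, 0.02, 0.21, 0.2, 1.02, 1.02, 0.1, 0.1, 0.1, 0.01]
0.5 [1.03, 1.2, 1.05, 0.01, 0.21, 0.21, 1.07, 1.21, 1.02, 0.1, 0.1, 0.01]
0.6 [1.02, 1.1, 1.05, 0.42, 0.42, 0.42, 1.05, 1.09, 1.02, 0.03, 0.1, 0.12]
0.7 [0.05, 0.39, 0.49, 0.49, 0.49, 0.42, 0.42, 0.42, 0.42, 0.42, 0.26, 0.2]
0.8 [None, 0.01, 0.5, 0.51, 0.49, 0.35, 0.01, 0.09, 0.08, 0.01, 0.01, 0.02]
top 0.14 29 [ 351.2 -329.6] [17.5 17.7] 1.8 [ 0.349 -0.331  0.167]
top 0.112 77 [ 382.2 -349.3] [36.1 68.9] 11.4 [ 0.387 -0.343  0.124]
top 0.05 335 [ 419.3 -328.4] [252.5  53.5] 9.1 [ 0.461 -0.334  0.06 ]
scene 0.14 86 [ 349.1 -328.2] [20.8 20.8] 48.5 [ 0.345 -0.331  0.157]
scene 0.112 130 [ 369.8 -349.4] [58.6 59.6] 1.3 [ 0.378 -0.34   0.125]
scene 0.05 406 [ 420.8 -341.6] [252.1  76.9] 3.4 [ 0.39  -0.337  0.061]
[[-7.55547280e-04 -9.54859898e-01 -2.97055557e-01  8.25327344e-02]
 [ 9.99998060e-01 -1.81102234e-04 -1.96131174e-03 -1.35709824e-03]
 [ 1.81898051e-03 -2.97056463e-01  9.54858183e-01 -1.87845230e-01]
 [ 0.00000000e+00  0.00000000e+00  0.00000000e+00  1.00000000e+00]] [[-8.98792768e-01  4.38373768e-01  1.46601995e-05]
 [ 4.38373768e-01  8.98792767e-01  2.96327355e-05]
 [-1.86267319e-07  3.30603353e-05 -9.99999999e-01]]
```

View pics/crop1.png

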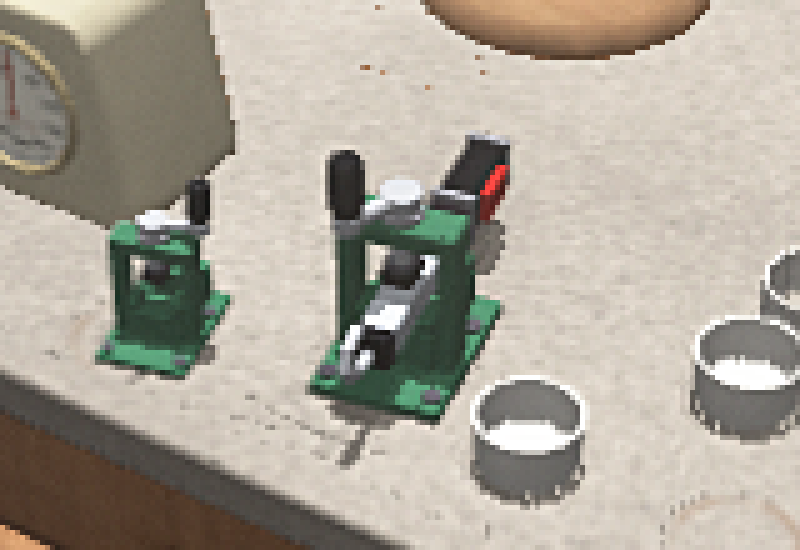

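The crop shows the large clamp with the tube in its channel, the hook at the rear, the knob on the crank and the red button on the grip's -y side, so this is the one. Next I lift, go over the scale (0.21 m high) and come above the clamp.

>>> move_arm:
  increments:
    - {"xyz":[0,0,-35],"roll":0,"grip":100}
    - {"xyz":[0,0,-35],"roll":0,"grip":100}
    - {"xyz":[0,0,-35],"roll":0,"grip":100}
    - {"xyz":[-27.7,-21.2,0],"roll":0,"grip":100}
    - {"xyz":[-27.7,-21.2,0],"roll":0,"grip":100}

```text
time_s: 1.12
position: [0.306, 0.5012, 0.3051]
tcp_rot: [[-0.9, 0.435, 0.005], [0.435, 0.9, 0.006], [-0.002, 0.007, -1.0]]
force: [1.3, -0.2, -0.6]
opening: 1.0
grasp_force: 0.0
```

>>> move_arm:
  increments:
    - {"xyz":[-27.7,-21.2,0],"roll":0,"grip":100}
    - {"xyz":[-27.7,-21.2,0],"roll":0,"grip":100}
    - {"xyz":[-27.7,-21.2,0],"roll":0,"grip":100}
    - {"xyz":[-27.7,-21.2,0],"roll":0,"grip":100}
    - {"xyz":[-27.7,-21.2,0],"roll":0,"grip":100}

```text
time_s: 1.53
position: [0.3836, 0.3419, 0.3022]
tcp_rot: [[-0.899, 0.438, 0.001], [0.438, 0.899, 0.0], [-0.0, 0.0, -1.0]]
force: [-0.3, 0.3, 0.6]
opening: 0.999
grasp_force: 0.0
```

>>> move_arm:
  increments:
    - {"xyz":[-27.7,-21.2,0],"roll":0,"grip":100}
    - {"xyz":[-27.7,-21.2,0],"roll":0,"grip":100}
    - {"xyz":[-27.7,-21.2,0],"roll":0,"grip":100}
    - {"xyz":[-15.3,-31.5,0],"roll":0,"grip":100}
    - {"xyz":[-15.3,-31.5,0],"roll":0,"grip":100}

```text
time_s: 1.95
position: [0.4306, 0.1781, 0.302]
tcp_rot: [[-0.899, 0.438, 0.001], [0.438, 0.899, -0.0], [-0.001, 0.0, -1.0]]
force: [1.2, -1.1, -0.9]
opening: 0.997
grasp_force: 0.0
```

>>> move_arm:
  increments:
    - {"xyz":[-15.3,-31.5,0],"roll":0,"grip":100}
    - {"xyz":[-15.3,-31.5,0],"roll":0,"grip":100}
    - {"xyz":[-15.3,-31.5,0],"roll":0,"grip":100}
    - {"xyz":[-15.3,-31.5,0],"roll":0,"grip":100}
    - {"xyz":[-15.3,-31.5,0],"roll":0,"grip":100}

```text
time_s: 2.37
position: [0.4292, 0.0031, 0.3023]
tcp_rot: [[-0.899, 0.438, 0.001], [0.438, 0.899, -0.0], [-0.001, 0.0, -1.0]]
force: [-0.0, 0.1, -0.3]
opening: 0.999
grasp_force: 0.0
```

>>> move_arm:
  increments:
    - {"xyz":[-15.3,-31.5,0],"roll":0,"grip":100}
    - {"xyz":[-15.3,-31.5,0],"roll":0,"grip":100}
    - {"xyz":[-15.3,-31.5,0],"roll":0,"grip":100}
    - {"xyz":[-13.7,-31.4,0],"roll":0,"grip":100}
    - {"xyz":[-13.7,-31.4,0],"roll":0,"grip":100}

```text
time_s: 2.78
position: [0.4262, -0.1706, 0.3022]
tcp_rot: [[-0.899, 0.439, 0.001], [0.439, 0.899, -0.0], [-0.001, 0.0, -1.0]]
force: [0.3, -0.7, -0.0]
opening: 1.006
grasp_force: 0.0
```

>>> move_arm:
  increments:
    - {"xyz":[-13.7,-31.4,0],"roll":0,"grip":100}
    - {"xyz":[-13.7,-31.4,0],"roll":0,"grip":100}
    - {"xyz":[-13.7,-31.4,0],"roll":0,"grip":100}
    - {"xyz":[-13.7,-31.4,0],"roll":0,"grip":100}
    - {"xyz":[-13.7,-31.4,0],"roll":0,"grip":100}

```text
time_s: 3.2
position: [0.4188, -0.3417, 0.3021]
tcp_rot: [[-0.899, 0.439, 0.0], [0.439, 0.899, -0.0], [-0.0, 0.0, -1.0]]
force: [-0.2, 0.8, 0.2]
opening: 1.0
grasp_force: 0.0
```

>>> move_arm:
  increments:
    - {"xyz":[0,0,0],"roll":0.12,"grip":100}
    - {"xyz":[0,0,0],"roll":0.12,"grip":100}
    - {"xyz":[0,0,0],"roll":0.12,"grip":100}
    - {"xyz":[0,0,0],"roll":0.12,"grip":100}
    - {"xyz":[0,0,0],"roll":0.12,"grip":100}

```text
time_s: 3.62
position: [0.4191, -0.3401, 0.3019]
tcp_rot: [[-0.489, 0.872, -0.0], [0.872, 0.489, 0.0], [0.0, 0.0, -1.0]]
force: [0.2, 0.4, -0.0]
opening: 0.997
grasp_force: 0.0
```

>>> move_arm:
  increments:
    - {"xyz":[0,0,0],"roll":0.12,"grip":100}
    - {"xyz":[0,0,0],"roll":0.12,"grip":100}
    - {"xyz":[0,0,0],"roll":0.12,"grip":100}
    - {"xyz":[0,0,0],"roll":0,"grip":100}

```text
time_s: 3.95
position: [0.4192, -0.34, 0.3021]
tcp_rot: [[-0.154, 0.988, 0.0], [0.988, 0.154, -0.0], [-0.0, 0.0, -1.0]]
force: [-1.0, -0.2, 0.4]
opening: 1.0
grasp_force: 0.0
```

```bash
python3 - <<'E'
from h import *
s,p,d=cap('wrist','w1.png'); P=cloud('wrist',s,d); np.savez('w1.npz',P=P,p=p)
print(s['position'],s['tcp_rot'],s['joint_positions'])
for l in ['clamp','knob_mid','grip_mid','button_face','pole','crank']:
    for r in bot.spot_in(l,'wrist')[:2]: print(l,round(r['conf'],2),(T('wrist',s)@np.r_[r['at'],1])[:3].round(4))
for lo,hi in((.155,.18),(.112,.135),(.10,.112),(.05,.068),(.004,.014)):
    m=(P[...,2]>lo)&(P[...,2]<hi)&(P[...,0]>.27)&(P[...,0]<.62)&(abs(P[...,1]+.335)<.075)
    if m.sum()>3:
        c,sz,an=cv2.minAreaRect(P[m][:,:2].astype(np.float32)*1000);print(lo,m.sum(),np.round(c,1),np.round(sz,1),round(an,1),np.median(P[m],0).round(4))
E
```

```text
[ 0.41922181 -0.3399581   0.3020504 ] [[-1.54363569e-01  9.88014104e-01  1.36763211e-04]
 [ 9.88014108e-01  1.54363582e-01 -8.65952135e-05]
 [-1.06668551e-04  1.21756836e-04 -9.99999987e-01]] [-5.09092022e+01  1.72226048e+01  8.63315418e+01  3.03807638e-03
  7.64370616e+01 -5.97898021e+01]
clamp 0.84 [ 0.3331 -0.212   0.0187]
clamp 0.7 [ 0.3759 -0.7117  0.0114]
knob_mid 0.7 [ 0.3422 -0.2331  0.1203]
knob_mid 0.68 [ 0.3506 -0.3306  0.1691]
grip_mid 0.98 [ 0.5081 -0.3207  0.0651]
grip_mid 0.48 [ 0.3896 -0.3279  0.1023]
button_face 0.66 [ 0.5134 -0.3322  0.0573]
pole 0.57 [ 0.4666 -0.3289  0.0617]
crank 0.9 [ 0.365  -0.3374  0.1275]
crank 0.72 [ 0.3334 -0.2227  0.0932]
0.155 270 [ 352.6 -331.6] [19.6 20.3] 7.8 [ 0.3533 -0.3303  0.1671]
0.112 481 [ 377.5 -337.2] [25.7 55.9] 55.2 [ 0.3855 -0.3413  0.1276]
0.1 826 [ 389.2 -346.2] [30.1 76.8] 10.7 [ 0.3897 -0.3324  0.1097]
0.05 1876 [ 421.7 -341. ] [251.   70.4] 1.7 [ 0.4731 -0.3301  0.0605]
0.004 1291 [ 370.9 -346.4] [176.2  94.4] 4.2 [ 0.4085 -0.3251  0.01  ]
```

View pics/w1.png

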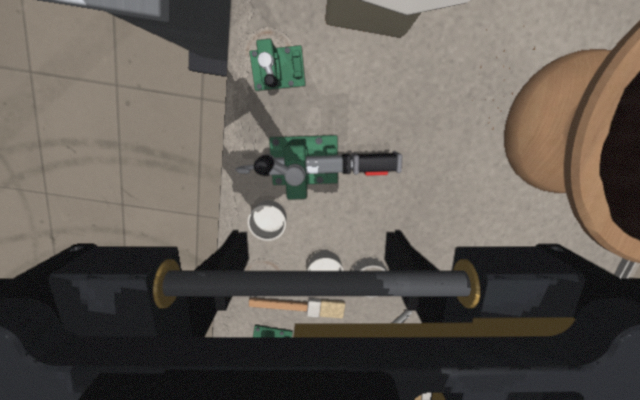

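The wrist view shows the clamp at about (305,165), its knob at (263,164), the grip at (380,161) and the button at (377,172). The measured yoke is 30 x 77 mm and the knob is 39 mm from the axis, both as described. The clamp origin is about (0.389, -0.346) with yaw 10.7°, which puts the crank at about 2.38.

>>> move_arm:
  increments:
    - {"xyz":[9.3,-32.2,0],"roll":0,"grip":45}
    - {"xyz":[9.3,-32.2,0],"roll":0,"grip":45}
    - {"xyz":[0,0,33],"roll":0,"grip":45}
    - {"xyz":[0,0,33],"roll":0,"grip":45}
    - {"xyz":[0,0,25],"roll":0,"grip":45}

```text
time_s: 4.72
position: [0.3519, -0.3314, 0.2099]
tcp_rot: [[-0.156, 0.988, 0.0], [0.988, 0.156, -0.0], [-0.0, 0.0, -1.0]]
force: [0.6, -0.8, 0.1]
opening: 0.705
grasp_force: 0.0
```

```bash
python3 - <<'E'
from h import *
P0=np.load('w1.npz')['P']
m=(np.hypot(P0[...,0]-.389,P0[...,1]+.346)<.02)&(P0[...,2]>.1); print('hub',np.nanpercentile(P0[...,2][m],[50,90,98,100]))
m=(P0[...,2]>.15)&(P0[...,0]>.5)&(P0[...,0]<.9)&(P0[...,1]<-.2); print('cake min x',np.nanmin(P0[...,0][m]) if m.any() else None)
# grip
m=(P0[...,2]>.06)&(P0[...,2]<.075)&(P0[...,0]>.46)&(P0[...,0]<.6)&(abs(P0[...,1]+.33)<.05)
print('grip',cv2.minAreaRect(P0[m][:,:2].astype(np.float32)*1000))
s,p,d=cap('wrist'); P=cloud('wrist',s,d)
print(s['position'])
m=(P[...,2]>.15)&(P[...,2]<.175)&(np.hypot(P[...,0]-.3526,P[...,1]+.3316)<.035)
if m.sum()>5: print(m.sum(),cv2.minAreaRect(P[m][:,:2].astype(np.float32)*1000),np.nanmax(P[m][:,2]))
m=(P[...,2]>.1)&(P[...,2]<.113)&(np.hypot(P[...,0]-.389,P[...,1]+.346)<.06)
if m.sum()>5: print(m.sum(),cv2.minAreaRect(P[m][:,:2].astype(np.float32)*1000))
E
```

```text
hub [0.3557661  0.39789861 0.40522249 0.41055706]
cake min x 0.5000254293828523
grip ((502.58160400390625, -323.93792724609375), (88.2160415649414, 28.93065071105957), 10.682095527648926)
[ 0.3519192  -0.33136046  0.20989469]
521 ((351.5155029296875, -331.7010498046875), (20.807865142822266, 20.459747314453125), 3.6792171001434326) 0.1694766924936181
1233 ((389.26763916015625, -345.80194091796875), (30.013795852661133, 76.19966125488281), 10.712225914001465)
```

>>> move_arm:
  increments:
    - {"xyz":[0,0,25],"roll":0,"grip":45}
    - {"xyz":[0,0,25],"roll":0,"grip":45}
    - {"xyz":[0,0,19],"roll":0,"grip":45}
    - {"xyz":[0,0,0],"roll":0,"grip":10}
    - {"xyz":[0,0,0],"roll":0,"grip":0}

```text
time_s: 5.18
position: [0.3528, -0.3317, 0.142]
tcp_rot: [[-0.157, 0.988, -0.001], [0.988, 0.157, 0.001], [0.001, -0.001, -1.0]]
force: [0.7, -0.3, -0.6]
opening: 0.378
grasp_force: 0.0
```

>>> move_arm:
  increments:
    - {"xyz":[0,0,0],"roll":0,"grip":0}
    - {"xyz":[0,0,0],"roll":0,"grip":0}
    - {"xyz":[0,0,0],"roll":0,"grip":0}

```text
time_s: 5.43
position: [0.3534, -0.3327, 0.1434]
tcp_rot: [[-0.157, 0.988, 0.002], [0.988, 0.157, -0.003], [-0.003, 0.001, -1.0]]
force: [0.4, 0.1, 0.6]
opening: 0.159
grasp_force: 0.0
```

```bash
python3 - <<'E'
from h import *
s=bot.read_state(); R=np.array(s['tcp_rot']); p=np.array(s['position'])
o=np.array([.3893,-.3458]); v=p[:2]-o; a0=np.arctan2(v[1],v[0]); print(p,s['opening'],s['grasp_force'],s['force'],np.hypot(*v)*1e3,np.degrees(a0))
c0=(-1.33-(a0-np.radians(10.7)))%(2*np.pi); n=24; c1=8.45; print('c0',c0,'step',(c1-c0)/n)
prev=p[:2]
for i in range(1,n+1):
    a=a0-(c1-c0)*i/n; q=o+.040*np.array([np.cos(a),np.sin(a)])
    t=R[:2,:2].T@(q-prev)*1e3; t=t.round(1); prev=prev+R[:2,:2]@t/1e3; print(i,t)
E
```

```text
[ 0.35341123 -0.33265318  0.14339886] 0.15852448862495147 0.0 [0.35056926 0.14175351 0.56808963] 38.22097006620196 159.88113384392665
c0 2.3494833397447215 step 0.25418819417730326
1 [9.  4.5]
2 [6.4 7.8]
3 [4.2 9.3]
4 [ 1.8 10. ]
5 [-0.9 10.1]
6 [-3.3  9.5]
7 [-5.7  8.5]
8 [-7.5  6.7]
9 [-9.1  4.6]
10 [-9.9  2.2]
11 [-10.1  -0.3]
12 [-9.7 -2.9]
13 [-8.7 -5.3]
14 [-7.1 -7.3]
15 [-5.  -8.8]
16 [-2.6 -9.8]
17 [ -0.1 -10.1]
18 [ 2.4 -9.8]
19 [ 4.9 -8.9]
20 [ 6.9 -7.4]
21 [ 8.6 -5.5]
22 [ 9.6 -3. ]
23 [10.2 -0.6]
24 [9.9 2. ]
```

```bash
python3 - <<'E'
from h import *
s,p,d=cap('wrist','w2.png'); print(s['opening'],s['grasp_force'],s['position'],s['force'])
s,p,d=cap('scene'); a=p[180:290,230:390,::-1]; cv2.imwrite('pics/s2.png',np.vstack([cv2.resize(a,(436,300)),cv2.resize(cv2.imread('pics/w2.png'),(436,272))]))
s=bot.read_state(); print(s['opening'],s['grasp_force'],s['position'],s['force'])
E
```

```text
0.15852448862495147 0.0 [ 0.35341123 -0.33265318  0.14339886] [0.35056926 0.14175351 0.56808963]
0.07043157878553948 0.0 [ 0.35315518 -0.3322969   0.14301036] [-0.70174221  0.03014295 -0.23609696]
```

View pics/s2.png

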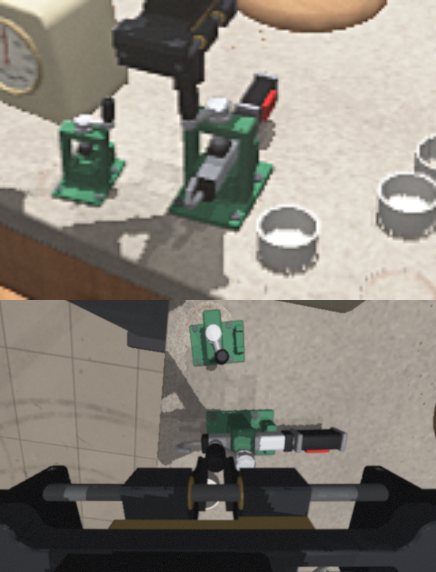

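The fingers are shutting beside the knob instead of on it: the knob shows at about (215,455), ahead of the fingertips. I'll open and measure it again.

>>> move_arm:
  increments:
    - {"xyz":[0,0,0],"roll":0,"grip":45}
    - {"xyz":[0,0,0],"roll":0,"grip":45}
    - {"xyz":[0,0,0],"roll":0,"grip":45}
    - {"xyz":[0,0,0],"roll":0,"grip":45}
    - {"xyz":[0,0,-35],"roll":0,"grip":45}

```text
time_s: 5.95
position: [0.3499, -0.3279, 0.1722]
tcp_rot: [[-0.156, 0.988, -0.008], [0.988, 0.156, 0.012], [0.013, -0.006, -1.0]]
force: [0.4, 0.6, 0.1]
opening: 0.363
grasp_force: 0.0
```

>>> move_arm:
  increments:
    - {"xyz":[0,0,-35],"roll":0,"grip":45}
    - {"xyz":[0,0,0],"roll":0,"grip":45}

```text
time_s: 6.12
position: [0.3553, -0.3353, 0.2173]
tcp_rot: [[-0.157, 0.988, 0.007], [0.988, 0.157, -0.01], [-0.011, 0.005, -1.0]]
force: [0.4, -1.0, 0.5]
opening: 0.438
grasp_force: 0.0
```

```bash
python3 - <<'E'
from h import *
s,p,d=cap('wrist','w3.png'); P=cloud('wrist',s,d)
print(s['position'],s['opening'])
for lo,hi in ((.14,.155),(.155,.175)):
    m=(P[...,2]>lo)&(P[...,2]<hi)&(np.hypot(P[...,0]-.37,P[...,1]+.33)<.07)
    v,u=np.nonzero(m)
    if m.sum()>5: print(lo,m.sum(),u.mean(),v.mean(),cv2.minAreaRect(P[m][:,:2].astype(np.float32)*1000),np.median(P[m],0))
# project tcp and grasp centre into wrist image
m=bot.camera_model('wrist'); Ti=np.linalg.inv(np.array(m['tool_from_camera']))
for z in (0,-.019,.04):
    q=(Ti@[0,0,z,1])[:3]; print(z,q,cv2.projectPoints(q[None],np.zeros(3),np.zeros(3),np.array(m['intrinsics']),np.array(m['D']))[0].ravel())
E
```

```text
[ 0.35527172 -0.33525103  0.21725361] 0.4378127455595032
0.14 89 314.6179775280899 185.6629213483146 ((350.3808898925781, -325.4434814453125), (20.798656463623047, 7.650147438049316), 12.378771781921387) [ 0.35075531 -0.32292728  0.14769636]
0.155 465 314.47956989247314 197.96774193548387 ((351.9898681640625, -331.41522216796875), (20.34206199645996, 20.77771759033203), 72.01972198486328) [ 0.35163954 -0.32961459  0.16704836]
0 [0.00144135 0.02143217 0.20354084] [318.20106414 227.63470597]
-0.019 [0.00141001 0.02710898 0.18540875] [318.34850833 239.1742706 ]
0.04 [0.00150733 0.00948098 0.24171367] [317.96273647 208.99296033]
```

View pics/w3.png

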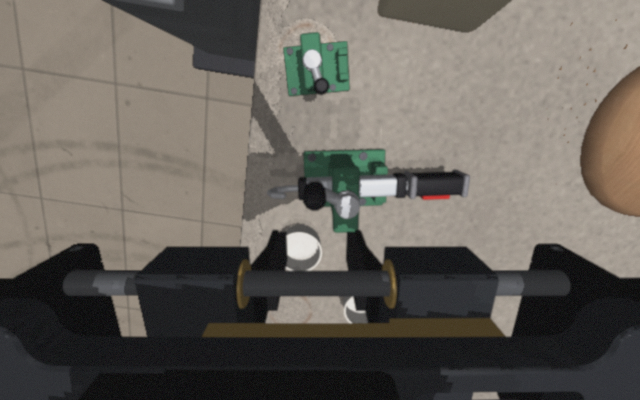

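>>> move_arm:
  increments:
    - {"xyz":[0,0,15],"roll":0,"grip":45}
    - {"xyz":[0,0,15],"roll":0,"grip":45}
    - {"xyz":[0,0,15],"roll":0,"grip":45}
    - {"xyz":[0,0,15],"roll":0,"grip":45}
    - {"xyz":[0,0,10],"roll":0,"grip":45}

```text
time_s: 6.58
position: [0.3517, -0.3302, 0.1397]
tcp_rot: [[-0.156, 0.988, -0.002], [0.988, 0.156, 0.003], [0.004, -0.002, -1.0]]
force: [-0.1, 0.0, -0.2]
opening: 0.45
grasp_force: 0.0
```

>>> move_arm:
  increments:
    - {"xyz":[0,0,0],"roll":0,"grip":45}
    - {"xyz":[0,0,0],"roll":0,"grip":45}
    - {"xyz":[0,0,0],"roll":0,"grip":45}

```text
time_s: 6.83
position: [0.3527, -0.3317, 0.1419]
tcp_rot: [[-0.156, 0.988, -0.0], [0.988, 0.156, 0.0], [0.0, -0.0, -1.0]]
force: [-0.2, -0.9, -0.3]
opening: 0.452
grasp_force: 0.0
```

```bash
python3 - <<'E'
from h import *
s,p,d=cap('wrist','w4.png'); P=cloud('wrist',s,d)
R=np.array(s['tcp_rot']);t=np.array(s['position']); Q=(P-t)@R*1e3
print(t,s['opening'],s['force'],R.round(3).tolist())
m=(Q[...,2]>-45)&(Q[...,2]<15)&(abs(Q[...,0])<45)&(abs(Q[...,1])<60)
print(m.sum())
for y in range(-50,50,8):
    k=m&(Q[...,1]>=y)&(Q[...,1]<y+8)
    if k.sum()>3: print(y,k.sum(),'x',np.percentile(Q[k][:,0],[2,50,98]).round(0),'z',np.percentile(Q[k][:,2],[2,50,98]).round(0))
cv2.imwrite('pics/w4c.png',cv2.resize(cv2.imread('pics/w4.png')[130:330,200:440],(720,600),interpolation=3))
E
```

```text
[ 0.35272098 -0.33171231  0.14187679] 0.45176282112629895 [-0.15108812 -0.86860927 -0.33371391] [[-0.156, 0.988, -0.0], [0.988, 0.156, 0.0], [0.0, -0.0, -1.0]]
2181
-34 88 x [10. 10. 11.] z [-45. -37. -26.]
-26 255 x [-9.  9. 10.] z [-45. -36. -26.]
-18 37 x [-2.  3.  5.] z [-22. -15.   5.]
-10 484 x [-7.  6. 10.] z [-27. -24.   5.]
-2 500 x [-7.  7. 10.] z [-27. -25.   5.]
6 203 x [-11.   3.   8.] z [-26. -18.  15.]
14 295 x [-16.  -1.   9.] z [-44. -31.  15.]
22 162 x [-24.  10.  11.] z [-44. -34.  15.]
30 23 x [-14. -10.  -7.] z [13. 14. 15.]
38 134 x [-25. -17.  -9.] z [13. 14. 15.]
```

View pics/w4c.png

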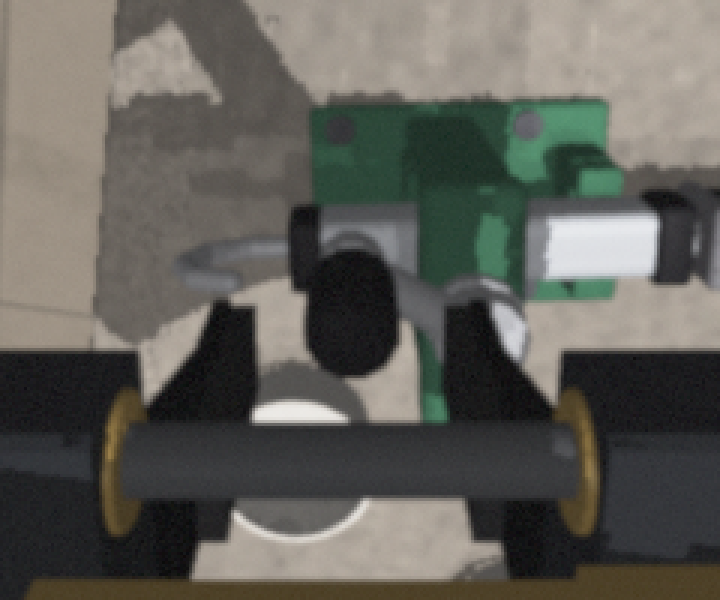

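Seen close up, the knob (crop about (350,310)) is well centred between the fingers. In the earlier picture the gap scaled to about 23 mm, so the pads may have been holding it. I'll close again and check the real gap.

>>> move_arm:
  increments:
    - {"xyz":[0,0,0],"roll":0,"grip":10}
    - {"xyz":[0,0,0],"roll":0,"grip":0}
    - {"xyz":[0,0,0],"roll":0,"grip":0}
    - {"xyz":[0,0,0],"roll":0,"grip":0}
    - {"xyz":[0,0,0],"roll":0,"grip":0}

```text
time_s: 7.3
position: [0.3528, -0.3318, 0.1422]
tcp_rot: [[-0.156, 0.988, 0.0], [0.988, 0.156, -0.0], [-0.0, 0.0, -1.0]]
force: [-0.3, -0.0, 0.7]
opening: 0.16
grasp_force: 0.1
```

>>> move_arm:
  increments:
    - {"xyz":[0,0,0],"roll":0,"grip":0}
    - {"xyz":[0,0,0],"roll":0,"grip":0}
    - {"xyz":[0,0,0],"roll":0,"grip":0}
    - {"xyz":[0,0,0],"roll":0,"grip":0}

```text
time_s: 7.63
position: [0.3532, -0.3324, 0.1426]
tcp_rot: [[-0.156, 0.988, 0.001], [0.988, 0.156, -0.002], [-0.002, 0.001, -1.0]]
force: [0.9, -0.4, 5.0]
opening: 0.007
grasp_force: 2.8
```

```bash
python3 - <<'E'
from h import *
s,p,d=cap('wrist','w5.png')
print(s['position'],s['opening'],s['grasp_force'],s['force'],s['moment'])
cv2.imwrite('pics/w5c.png',cv2.resize(cv2.imread('pics/w5.png')[130:330,200:440],(720,600),interpolation=3))
E
```

```text
[ 0.35324364 -0.3323661   0.14264337] 0.007159787818719407 2.788712908869684 [ 0.93699714 -0.42684646  4.95987884] [-0.02064121 -0.0112377  -0.02156996]
```

View pics/w5c.png

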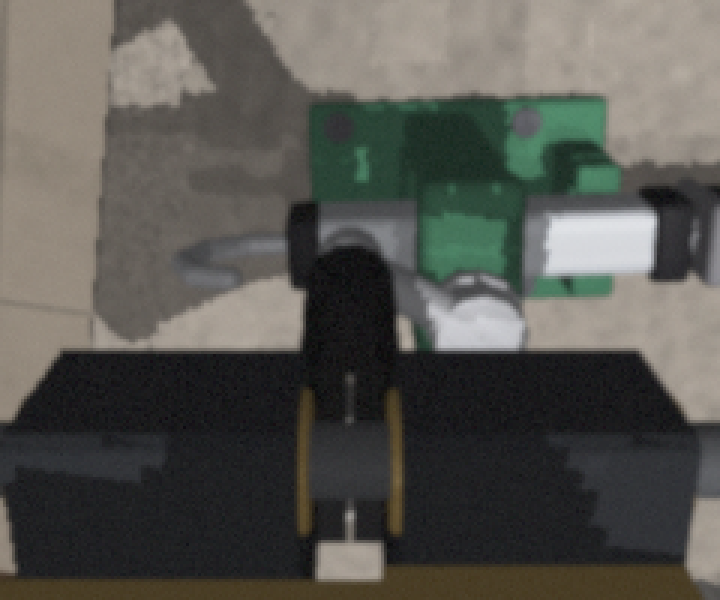

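The picture shows the fingers fully shut above the knob, with 5 N upward on the tool. The wrist depth puts the real fingertips about 26 mm short of the reported TCP, at the knob's top (z about 0.168). So I have to go about 25 mm deeper than nominal, watching the force.

>>> move_arm:
  increments:
    - {"xyz":[0,0,-10],"roll":0,"grip":45}
    - {"xyz":[0,0,0],"roll":0,"grip":45}
    - {"xyz":[0,0,0],"roll":0,"grip":45}
    - {"xyz":[0,0,0],"roll":0,"grip":45}
    - {"xyz":[0,0,0],"roll":0,"grip":45}

```text
time_s: 8.1
position: [0.3524, -0.3313, 0.1514]
tcp_rot: [[-0.156, 0.988, -0.001], [0.988, 0.156, 0.001], [0.001, -0.0, -1.0]]
force: [0.0, -0.3, 0.5]
opening: 0.303
grasp_force: 0.0
```

>>> move_arm:
  increments:
    - {"xyz":[0,0,0],"roll":0,"grip":45}
    - {"xyz":[0,0,0],"roll":0,"grip":45}
    - {"xyz":[0,0,10],"roll":0,"grip":45}
    - {"xyz":[0,0,8],"roll":0,"grip":45}
    - {"xyz":[0,0,5],"roll":0,"grip":45}

```text
time_s: 8.52
position: [0.3524, -0.3312, 0.128]
tcp_rot: [[-0.156, 0.988, -0.001], [0.988, 0.156, 0.001], [0.001, -0.001, -1.0]]
force: [0.1, 1.2, -0.2]
opening: 0.445
grasp_force: 0.0
```

>>> move_arm:
  increments:
    - {"xyz":[0,0,5],"roll":0,"grip":45}
    - {"xyz":[0,0,4],"roll":0,"grip":45}
    - {"xyz":[0,0,0],"roll":0,"grip":45}

```text
time_s: 8.77
position: [0.3524, -0.3312, 0.119]
tcp_rot: [[-0.156, 0.988, -0.001], [0.988, 0.156, 0.002], [0.002, -0.001, -1.0]]
force: [-0.1, 0.5, 0.2]
opening: 0.452
grasp_force: 0.0
```

```bash
python3 - <<'E'
from h import *
s,p,d=cap('wrist'); P=cloud('wrist',s,d)
R=np.array(s['tcp_rot']);t=np.array(s['position']); Q=(P-t)@R*1e3
print(t,s['opening'],s['force'])
m=(Q[...,2]>-75)&(Q[...,2]<15)&(abs(Q[...,0])<15)&(abs(Q[...,1])<45)
for y in range(-46,46,4):
    k=m&(Q[...,1]>=y)&(Q[...,1]<y+4)
    if k.sum()>3: print(y,k.sum(),'x',np.percentile(Q[k][:,0],[2,50,98]).round(0),'z',np.percentile(Q[k][:,2],[2,50,98]).round(0))
E
```

```text
[ 0.35235631 -0.33120276  0.11903958] 0.45199509941080435 [-0.07416214  0.53379919  0.21694311]
-34 110 x [10. 10. 11.] z [-72. -66. -52.]
-30 300 x [ 9. 10. 11.] z [-72. -55. -27.]
-26 386 x [-10.   9.  11.] z [-75. -57. -27.]
-22 338 x [-10.   3.   9.] z [-75. -48. -27.]
-14 48 x [-3.  2.  3.] z [-45. -40. -18.]
-10 262 x [-4.  5.  8.] z [-49. -43.  -2.]
-6 368 x [-4.  7. 10.] z [-50. -45.  -1.]
-2 341 x [-4.  8. 10.] z [-50. -45.  -2.]
2 326 x [-4.  7. 10.] z [-50. -44.  -1.]
6 232 x [-3.  4.  8.] z [-49. -42.  -2.]
10 83 x [-13.  -5.  -1.] z [-10.  -8.  -3.]
14 92 x [-14.  -8.  -3.] z [-10.  -8.  -2.]
18 789 x [-12.   4.  13.] z [-75. -41.  13.]
22 512 x [-9. 10. 14.] z [-74. -45.  10.]
26 340 x [-4. 10. 14.] z [-72. -45.  10.]
30 162 x [-4.  8. 15.] z [-70.   9.  10.]
34 217 x [-11.  -1.  15.] z [-9.  9. 10.]
38 243 x [-14.  -3.  14.] z [-10.   9.  10.]
42 181 x [-14.  -2.  14.] z [-9.  9. 10.]
```

Confirmed: no contact at this depth, and the fingers end 27 mm short of the TCP with 22 mm of overlap on the knob. Closing.

>>> move_arm:
  increments:
    - {"xyz":[0,0,0],"roll":0,"grip":10}
    - {"xyz":[0,0,0],"roll":0,"grip":0}
    - {"xyz":[0,0,0],"roll":0,"grip":0}
    - {"xyz":[0,0,0],"roll":0,"grip":0}
    - {"xyz":[0,0,0],"roll":0,"grip":0}

```text
time_s: 9.23
position: [0.3531, -0.3319, 0.1203]
tcp_rot: [[-0.156, 0.988, 0.001], [0.988, 0.156, -0.001], [-0.001, 0.001, -1.0]]
force: [1.5, 0.3, 0.4]
opening: 0.236
grasp_force: 30.0
```

>>> move_arm:
  increments:
    - {"xyz":[0,0,0],"roll":0,"grip":0}
    - {"xyz":[0,0,0],"roll":0,"grip":0}

```text
time_s: 9.4
position: [0.3531, -0.3319, 0.1202]
tcp_rot: [[-0.156, 0.988, 0.001], [0.988, 0.156, -0.001], [-0.001, 0.001, -1.0]]
force: [2.0, 1.9, 1.4]
opening: 0.235
grasp_force: 30.0
```

```bash
cat > plan.py <<'E'
from h import *
import sys
c1=float(sys.argv[1]); n=int(sys.argv[2])
s=bot.read_state(); R=np.array(s['tcp_rot']); p=np.array(s['position'])
o=np.array([.3893,-.3458]); v=p[:2]-o; a0=np.arctan2(v[1],v[0]); print(p,s['opening'],s['grasp_force'],s['force'],np.hypot(*v)*1e3)
c0=(-1.33-(a0-np.radians(10.7)))%(2*np.pi)
if len(sys.argv)>3: c0+=2*np.pi
print('c0',c0,'step',(c1-c0)/n); prev=p[:2]
for i in range(1,n+1):
    a=a0-(c1-c0)*i/n; q=o+.040*np.array([np.cos(a),np.sin(a)])
    t=(R[:2,:2].T@(q-prev)*1e3).round(1); prev=prev+R[:2,:2]@t/1e3; print(i,t)
E
python3 plan.py 8.45 25
```

```text
[ 0.35311144 -0.33187283  0.12021426] 0.23461448581672142 30.00101944198832 [2.00355686 1.8873537  1.35948269] 38.77599410816869
c0 2.365721208490606 step 0.24337115166037573
1 [8.4 4.8]
2 [6.1 7.5]
3 [4.1 8.8]
4 [1.9 9.5]
5 [-0.5  9.7]
6 [-2.8  9.3]
7 [-4.9  8.4]
8 [-6.9  6.9]
9 [-8.2  5.1]
10 [-9.3  2.9]
11 [-9.7  0.6]
12 [-9.5 -1.8]
13 [-8.9 -4. ]
14 [-7.6 -6. ]
15 [-6.  -7.6]
16 [-3.9 -8.9]
17 [-1.7 -9.6]
18 [ 0.7 -9.7]
19 [ 3.  -9.2]
20 [ 5.2 -8.3]
21 [ 6.9 -6.7]
22 [ 8.4 -4.9]
23 [ 9.4 -2.7]
24 [ 9.7 -0.4]
25 [9.5 2. ]
```

Now held with 30 N. Turning clockwise.

>>> move_arm:
  increments:
    - {"xyz":[8.4,4.8,0],"roll":0,"grip":0}
    - {"xyz":[6.1,7.5,0],"roll":0,"grip":0}
    - {"xyz":[4.1,8.8,0],"roll":0,"grip":0}
    - {"xyz":[1.9,9.5,0],"roll":0,"grip":0}
    - {"xyz":[-0.5,9.7,0],"roll":0,"grip":0}

```text
time_s: 9.82
position: [0.3897, -0.3058, 0.1202]
tcp_rot: [[-0.158, 0.987, -0.001], [0.987, 0.158, -0.002], [-0.002, -0.001, -1.0]]
force: [-3.4, -6.0, 1.3]
opening: 0.238
grasp_force: 30.0
```

>>> move_arm:
  increments:
    - {"xyz":[-2.8,9.3,0],"roll":0,"grip":0}
    - {"xyz":[-4.9,8.4,0],"roll":0,"grip":0}
    - {"xyz":[-6.9,6.9,0],"roll":0,"grip":0}
    - {"xyz":[-8.2,5.1,0],"roll":0,"grip":0}
    - {"xyz":[-9.3,2.9,0],"roll":0,"grip":0}

```text
time_s: 10.23
position: [0.4266, -0.3285, 0.1201]
tcp_rot: [[-0.157, 0.988, -0.003], [0.988, 0.157, 0.006], [0.006, -0.002, -1.0]]
force: [-0.7, 3.7, 6.1]
opening: 0.232
grasp_force: 30.0
```

```bash
python3 plan.py 8.45 15
```

```text
[ 0.42659575 -0.3285081   0.12014149] 0.23204663667531605 30.014980332925916 [-0.74993913  3.74926764  6.0632636 ] 41.109402917744305
c0 4.705794549303373 step 0.24961369671310846
1 [-10.1   0.4]
2 [-10.   -0.9]
3 [-9.3 -3.4]
4 [-8.3 -5.6]
5 [-6.6 -7.5]
6 [-4.5 -8.9]
7 [-2.2 -9.7]
8 [ 0.2 -9.9]
9 [ 2.7 -9.6]
10 [ 5.  -8.6]
11 [ 7.  -7.1]
12 [ 8.5 -5.2]
13 [ 9.5 -3. ]
14 [ 9.9 -0.4]
15 [9.8 2. ]
```

>>> move_arm:
  increments:
    - {"xyz":[-9.7,0.6,0],"roll":0,"grip":0}
    - {"xyz":[-9.5,-1.8,0],"roll":0,"grip":0}
    - {"xyz":[-8.9,-4,0],"roll":0,"grip":0}
    - {"xyz":[-7.6,-6,0],"roll":0,"grip":0}
    - {"xyz":[-6,-7.6,0],"roll":0,"grip":0}

```text
time_s: 10.65
position: [0.4177, -0.3754, 0.1203]
tcp_rot: [[-0.156, 0.988, 0.004], [0.988, 0.156, 0.0], [-0.0, 0.004, -1.0]]
force: [4.9, 1.1, 1.7]
opening: 0.235
grasp_force: 30.0
```

>>> move_arm:
  increments:
    - {"xyz":[-3.9,-8.9,0],"roll":0,"grip":0}
    - {"xyz":[-1.7,-9.6,0],"roll":0,"grip":0}
    - {"xyz":[0.7,-9.7,0],"roll":0,"grip":0}
    - {"xyz":[3,-9.2,0],"roll":0,"grip":0}
    - {"xyz":[5.2,-8.3,0],"roll":0,"grip":0}

```text
time_s: 11.07
position: [0.3691, -0.38, 0.1202]
tcp_rot: [[-0.156, 0.988, 0.002], [0.988, 0.156, -0.0], [-0.0, 0.001, -1.0]]
force: [6.1, 1.4, 1.9]
opening: 0.234
grasp_force: 30.0
```

>>> move_arm:
  increments:
    - {"xyz":[6.9,-6.7,0],"roll":0,"grip":0}
    - {"xyz":[8.4,-4.9,0],"roll":0,"grip":0}
    - {"xyz":[9.4,-2.7,0],"roll":0,"grip":0}
    - {"xyz":[9.7,-0.4,0],"roll":0,"grip":0}
    - {"xyz":[9.5,2,0],"roll":0,"grip":0}

```text
time_s: 11.48
position: [0.3507, -0.3426, 0.1204]
tcp_rot: [[-0.157, 0.988, 0.004], [0.988, 0.157, -0.009], [-0.01, 0.003, -1.0]]
force: [4.7, -10.7, -7.0]
opening: 0.232
grasp_force: 30.0
```

>>> move_arm:
  increments:
    - {"xyz":[0,0,0],"roll":0,"grip":0}
    - {"xyz":[0,0,0],"roll":0,"grip":0}
    - {"xyz":[0,0,0],"roll":0,"grip":0}

```text
time_s: 11.73
position: [0.3508, -0.3409, 0.1203]
tcp_rot: [[-0.156, 0.988, 0.004], [0.988, 0.156, -0.005], [-0.006, 0.003, -1.0]]
force: [5.0, -4.8, -3.0]
opening: 0.239
grasp_force: 30.0
```

```bash
python3 plan.py 8.5 2 t
```

```text
[ 0.35078593 -0.34086487  0.12029699] 0.23892898132898138 29.987759976647794 [ 5.00534403 -4.7753945  -2.96705258] 38.828975668210994
c0 8.408972184041463 step 0.04551390797926835
1 [ 2.1 -0.6]
2 [1.7 0.7]
```

Crank is at about 8.4. A small nudge further, then release, lift, and check what stands near the pull path.

>>> move_arm:
  increments:
    - {"xyz":[3,0.5,0],"roll":0,"grip":0}
    - {"xyz":[0,0,0],"roll":0,"grip":0}
    - {"xyz":[0,0,0],"roll":0,"grip":45}
    - {"xyz":[0,0,0],"roll":0,"grip":45}
    - {"xyz":[0,0,0],"roll":0,"grip":45}

```text
time_s: 12.15
position: [0.3475, -0.3332, 0.1193]
tcp_rot: [[-0.156, 0.988, -0.003], [0.988, 0.156, 0.005], [0.005, -0.003, -1.0]]
force: [0.4, -0.2, 0.9]
opening: 0.377
grasp_force: 0.0
```

>>> move_arm:
  increments:
    - {"xyz":[0,0,0],"roll":0,"grip":45}
    - {"xyz":[0,0,0],"roll":0,"grip":45}
    - {"xyz":[0,0,-20],"roll":0,"grip":70}
    - {"xyz":[0,0,-30],"roll":0,"grip":70}
    - {"xyz":[0,0,-35],"roll":0,"grip":70}

```text
time_s: 12.57
position: [0.3481, -0.3337, 0.2042]
tcp_rot: [[-0.156, 0.988, -0.004], [0.988, 0.156, 0.006], [0.006, -0.003, -1.0]]
force: [0.7, -0.8, 0.5]
opening: 0.596
grasp_force: 0.0
```

>>> move_arm:
  increments:
    - {"xyz":[0,0,-35],"roll":0,"grip":70}
    - {"xyz":[0,0,-20],"roll":0,"grip":70}
    - {"xyz":[0,0,0],"roll":0,"grip":70}
    - {"xyz":[0,0,0],"roll":0,"grip":70}

```text
time_s: 12.9
position: [0.3495, -0.3358, 0.2608]
tcp_rot: [[-0.157, 0.988, 0.001], [0.988, 0.157, -0.002], [-0.002, 0.001, -1.0]]
force: [0.4, -0.9, -0.2]
opening: 0.696
grasp_force: 0.0
```

```bash
python3 - <<'E'
from h import *
o=np.array([.3893,-.3458])
s,p,d=cap('wrist'); P=cloud('wrist',s,d); print(s['position'],s['opening'],s['force'],s['tcp_rot'])
m=(P[...,2]>.155)&(P[...,2]<.175)&(abs(np.hypot(P[...,0]-o[0],P[...,1]-o[1])-.04)<.02)
if m.sum()>5:
    c=np.array(cv2.minAreaRect(P[m][:,:2].astype(np.float32))[0]); v=c-o; print('knob',c,np.hypot(*v),'crank',(-1.33-np.arctan2(v[1],v[0])+np.radians(10.7))%(2*np.pi)+2*np.pi)
m=(P[...,2]>.06)&(P[...,2]<.075)&(P[...,0]>.485)&(P[...,0]<.6)&(abs(P[...,1]+.325)<.05)
if m.sum()>5: print('grip',cv2.minAreaRect(P[m][:,:2].astype(np.float32)*1000),np.nanmedian(P[m],0))
for f in('scene1','top1','w1'):
    Q=np.load(f+'.npz')['P']
    m=(abs(Q[...,1]+.31)<.14)&(Q[...,0]>.5)&(Q[...,0]<.8)
    for a,b in((.09,.15),(.15,.25),(.25,.35),(.35,.5)):
        k=m&(Q[...,2]>a)&(Q[...,2]<b)
        if k.sum()>4: print(f,a,k.sum(),'minx',np.percentile(Q[k][:,0],1).round(3))
E
```

```text
[ 0.34953848 -0.3358031   0.26083699] 0.6960221162150025 [ 0.39596014 -0.85771131 -0.23573938] [[-1.56551284e-01  9.87669348e-01  9.76652804e-04]
 [ 9.87668149e-01  1.56552766e-01 -1.69089530e-03]
 [-1.82294315e-03  6.99897038e-04 -9.99998094e-01]]
knob [ 0.3575874  -0.37052339] 0.04021113467486334 crank 7.619345776842281
grip ((514.1221313476562, -321.6805419921875), (61.73391342163086, 27.152549743652344), 9.999832153320312) [ 0.51537725 -0.32153895  0.06368136]
scene1 0.09 86 minx 0.781
scene1 0.15 1302 minx 0.675
scene1 0.25 1824 minx 0.694
scene1 0.35 2246 minx 0.7
top1 0.15 547 minx 0.677
top1 0.25 1257 minx 0.694
top1 0.35 1021 minx 0.698
w1 0.15 12059 minx 0.676
w1 0.35 26 minx 0.5
```

```bash
python3 - <<'E'
from h import *
o=np.array([.3893,-.3458])
for n in('wrist','top','scene'):
    s,p,d=cap(n,n+'_b.png'); P=cloud(n,s,d)
    r=np.hypot(P[...,0]-o[0],P[...,1]-o[1])
    for lo,hi,a,b in((.15,.175,.02,.06),(.116,.132,.015,.035)):
        m=(P[...,2]>lo)&(P[...,2]<hi)&(r>a)&(r<b)
        if m.sum()>5:
            v=np.median(P[m][:,:2],0)-o; print(n,lo,m.sum(),cv2.minAreaRect(P[m][:,:2].astype(np.float32)*1000)[:2],'crank',(-1.33-np.arctan2(v[1],v[0])+np.radians(10.7))%(2*np.pi)+2*np.pi)
a=cv2.imread('pics/wrist_b.png')
cv2.imwrite('pics/wb.png',np.vstack([cv2.resize(a[100:280,180:460],(466,300),interpolation=3),cv2.resize(cv2.imread('pics/scene_b.png')[180:290,230:390],(466,300),interpolation=3)]))
E
```

```text
wrist 0.15 349 ((357.51715087890625, -369.93499755859375), (21.199644088745117, 19.589279174804688)) crank 7.6888097600694545
wrist 0.116 148 ((369.80352783203125, -360.75042724609375), (20.436622619628906, 11.581887245178223)) crank 7.654811264896703
scene 0.15 61 ((354.05401611328125, -368.464599609375), (18.088481903076172, 19.675334930419922)) crank 7.721527165668514
scene 0.116 11 ((381.78106689453125, -332.5377197265625), (22.8768367767334, 5.941440582275391)) crank 8.944587007221685
```

View pics/wb.png

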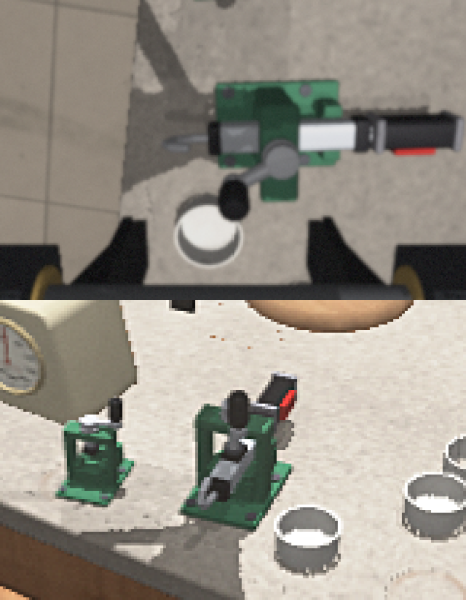

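The picture shows the knob at (233,198), so the crank is only at about 7.65. The knob slipped along the pad faces under the clamping load. I'll turn the hand so the fingers close along the push direction, and grip again.

>>> move_arm:
  increments:
    - {"xyz":[0,0,0],"roll":-0.125,"grip":60}
    - {"xyz":[0,0,0],"roll":-0.125,"grip":60}
    - {"xyz":[0,0,0],"roll":-0.125,"grip":60}
    - {"xyz":[0,0,0],"roll":-0.125,"grip":60}
    - {"xyz":[0,0,0],"roll":-0.125,"grip":60}

```text
time_s: 13.52
position: [0.349, -0.3351, 0.2584]
tcp_rot: [[-0.709, 0.705, -0.002], [0.705, 0.709, 0.003], [0.004, 0.001, -1.0]]
force: [1.1, -0.0, 0.1]
opening: 0.603
grasp_force: 0.0
```

>>> move_arm:
  increments:
    - {"xyz":[0,0,0],"roll":-0.125,"grip":50}
    - {"xyz":[0,0,0],"roll":-0.125,"grip":50}
    - {"xyz":[0,0,0],"roll":-0.125,"grip":50}
    - {"xyz":[0,0,0],"roll":-0.125,"grip":50}
    - {"xyz":[0,0,0],"roll":-0.125,"grip":50}

```text
time_s: 13.93
position: [0.3489, -0.3351, 0.2584]
tcp_rot: [[-0.988, 0.157, -0.002], [0.157, 0.988, 0.003], [0.003, 0.003, -1.0]]
force: [0.6, -0.0, 0.1]
opening: 0.504
grasp_force: 0.0
```

>>> move_arm:
  increments:
    - {"xyz":[0,0,0],"roll":-0.125,"grip":50}
    - {"xyz":[0,0,0],"roll":-0.125,"grip":50}
    - {"xyz":[0,0,0],"roll":-0.1,"grip":50}
    - {"xyz":[0,0,0],"roll":0,"grip":50}
    - {"xyz":[0,0,0],"roll":0,"grip":50}

```text
time_s: 14.35
position: [0.3491, -0.3353, 0.2588]
tcp_rot: [[-0.983, -0.182, -0.002], [-0.182, 0.983, 0.002], [0.001, 0.003, -1.0]]
force: [-0.2, -0.5, 0.4]
opening: 0.497
grasp_force: 0.0
```

```bash
cat > k.py <<'E'
from h import *
o=np.array([.3893,-.3458])
s,p,d=cap('wrist'); P=cloud('wrist',s,d); r=np.hypot(P[...,0]-o[0],P[...,1]-o[1]); R=np.array(s['tcp_rot']); t=np.array(s['position'])
print(t,s['opening'],'yaw',np.degrees(np.arctan2(R[1,0],R[0,0])),s['joint_positions'][5])
m=(P[...,2]>.16)&(P[...,2]<.175)&(r>.02)&(r<.06)
c,sz,_=cv2.minAreaRect(P[m][:,:2].astype(np.float32)); v=np.array(c)-o
print('knob',c,sz,np.hypot(*v),'crank',(-1.33-np.arctan2(v[1],v[0])+np.radians(10.7))%(2*np.pi)+2*np.pi,'shift tool mm',R[:2,:2].T@(c-t[:2])*1e3)
E
python3 k.py
```

```text
[ 0.34910717 -0.33528587  0.25878971] 0.4971500777147311 yaw -169.48968682637457 -157.60873663090055
knob (0.35615772008895874, -0.3711763620376587) (0.02049707993865013, 0.019784986972808838) 0.04174171136846372 crank 7.62806753445799 shift tool mm [ -0.38538004 -36.57431336]
```

>>> move_arm:
  increments:
    - {"xyz":[0,0,0],"roll":0.1,"grip":45}
    - {"xyz":[-4.2,-36,0],"roll":0,"grip":45}
    - {"xyz":[0,0,30],"roll":0,"grip":45}
    - {"xyz":[0,0,20],"roll":0,"grip":45}
    - {"xyz":[0,0,0],"roll":0,"grip":45}

```text
time_s: 14.82
position: [0.3549, -0.3688, 0.2059]
tcp_rot: [[-0.996, -0.084, -0.005], [-0.084, 0.996, 0.008], [0.004, 0.009, -1.0]]
force: [0.2, 0.4, -0.1]
opening: 0.45
grasp_force: 0.0
```

```bash
python3 k.py
```

```text
[ 0.35489289 -0.36879047  0.20586342] 0.44999082259277634 yaw -175.19922948408532 -153.4279216556092
knob (0.35636571049690247, -0.3715774118900299) (0.019963856786489487, 0.020682403817772865) 0.04182274965640225 crank 7.61743023638471 shift tool mm [-1.23440076 -2.90026223]
```

>>> move_arm:
  increments:
    - {"xyz":[0,0,30],"roll":0,"grip":45}
    - {"xyz":[0,0,25],"roll":0,"grip":45}
    - {"xyz":[0,0,20],"roll":0,"grip":45}
    - {"xyz":[0,0,15],"roll":0,"grip":45}
    - {"xyz":[0,0,2],"roll":0,"grip":20}

```text
time_s: 15.28
position: [0.3563, -0.3703, 0.1167]
tcp_rot: [[-0.996, -0.085, -0.002], [-0.085, 0.996, 0.003], [0.002, 0.003, -1.0]]
force: [0.1, 0.3, -0.4]
opening: 0.423
grasp_force: 0.0
```

>>> move_arm:
  increments:
    - {"xyz":[0,0,0],"roll":0,"grip":0}
    - {"xyz":[0,0,0],"roll":0,"grip":0}
    - {"xyz":[0,0,0],"roll":0,"grip":0}
    - {"xyz":[0,0,0],"roll":0,"grip":0}
    - {"xyz":[0,0,0],"roll":0,"grip":0}

```text
time_s: 15.7
position: [0.3576, -0.3723, 0.1194]
tcp_rot: [[-0.996, -0.086, 0.002], [-0.086, 0.996, -0.003], [-0.002, -0.003, -1.0]]
force: [0.8, 0.2, 3.7]
opening: 0.237
grasp_force: 30.0
```

```bash
python3 plan.py 8.5 5 t
```

```text
[ 0.35756238 -0.37232453  0.119353  ] 0.2374082783501312 30.01002406119369 [0.80031287 0.16968348 3.69886797] 41.36215134651296
c0 7.585368778370881 step 0.18292624432582372
1 [2.5 7.1]
2 [2.4 6.9]
3 [1.1 7.2]
4 [-0.2  7.4]
5 [-1.5  7.1]
```

>>> move_arm:
  increments:
    - {"xyz":[2.5,7.1,0],"roll":0,"grip":0}
    - {"xyz":[2.4,6.9,0],"roll":0,"grip":0}
    - {"xyz":[1.1,7.2,0],"roll":0,"grip":0}
    - {"xyz":[-0.2,7.4,0],"roll":0,"grip":0}
    - {"xyz":[-1.5,7.1,0],"roll":0,"grip":0}

```text
time_s: 16.12
position: [0.3481, -0.3414, 0.1195]
tcp_rot: [[-0.996, -0.089, -0.002], [-0.089, 0.996, -0.011], [0.003, -0.011, -1.0]]
force: [-9.1, -10.3, 3.8]
opening: 0.236
grasp_force: 30.0
```

>>> move_arm:
  increments:
    - {"xyz":[0,0,0],"roll":0,"grip":0}
    - {"xyz":[0,0,0],"roll":0,"grip":0}
    - {"xyz":[0,0,0],"roll":0,"grip":0}

```text
time_s: 16.37
position: [0.3483, -0.3396, 0.1194]
tcp_rot: [[-0.996, -0.088, -0.002], [-0.088, 0.996, -0.007], [0.002, -0.007, -1.0]]
force: [-7.9, -5.9, 4.3]
opening: 0.241
grasp_force: 30.0
```

```bash
python3 plan.py 8.5 1 t; python3 k.py
```

```text
[ 0.34828609 -0.33960564  0.11938808] 0.2406240061420071 30.0123054580763 [-7.94832363 -5.86183572  4.25533182] 41.47903900667495
c0 8.431426090602544 step 0.06857390939745578
1 [-2.2  2.3]
[ 0.34828609 -0.33960564  0.11938808] 0.2406240061420071 yaw -174.92663043478802 -152.05102836808578
knob (0.3451378345489502, -0.3408041000366211) (0.019748473539948463, 0.04034367948770523) 0.04444385079816987 crank 8.3941755285353 shift tool mm [ 3.2418985  -0.91528918]
```

>>> move_arm:
  increments:
    - {"xyz":[-2,3,0],"roll":0,"grip":0}
    - {"xyz":[0,0,0],"roll":0,"grip":0}
    - {"xyz":[0,0,0],"roll":0,"grip":45}
    - {"xyz":[0,0,0],"roll":0,"grip":45}
    - {"xyz":[0,0,0],"roll":0,"grip":45}

```text
time_s: 16.83
position: [0.3521, -0.3359, 0.1192]
tcp_rot: [[-0.996, -0.086, 0.003], [-0.086, 0.996, -0.006], [-0.002, -0.006, -1.0]]
force: [-0.3, -3.9, 2.9]
opening: 0.376
grasp_force: 2.1
```

>>> move_arm:
  increments:
    - {"xyz":[0,0,0],"roll":0,"grip":45}
    - {"xyz":[0,0,-20],"roll":0,"grip":45}
    - {"xyz":[0,0,-30],"roll":0,"grip":60}
    - {"xyz":[0,0,-35],"roll":0,"grip":60}
    - {"xyz":[0,0,0],"roll":0,"grip":60}

```text
time_s: 17.25
position: [0.3529, -0.3343, 0.2076]
tcp_rot: [[-0.996, -0.087, 0.005], [-0.087, 0.996, -0.005], [-0.004, -0.006, -1.0]]
force: [0.6, -0.9, 0.5]
opening: 0.569
grasp_force: 0.0
```

```bash
python3 k.py; python3 - <<'E'
from h import *
s,p,d=cap('top');P=cloud('top',s,d)
s,p,d=cap('wrist');P=cloud('wrist',s,d)
R=np.array(s['tcp_rot']); t=np.array(s['position'])
m=(P[...,2]>.06)&(P[...,2]<.075)&(P[...,0]>.485)&(P[...,0]<.6)&(abs(P[...,1]+.325)<.05)
if m.sum()>5: print('grip',cv2.minAreaRect(P[m][:,:2].astype(np.float32)*1000))
print(s['position'],s['tcp_rot'])
print('to grip', R[:2,:2].T@(np.array([.5121,-.3226])-t[:2])*1e3)
E
```

```text
[ 0.35289675 -0.33425716  0.2075939 ] 0.5694858826173825 yaw -175.03186299022693 -151.67482919700868
knob (0.356504887342453, -0.3713073134422302) (0.020146774128079414, 0.020339004695415497) 0.04154687055918143 crank 7.620484953533446 shift tool mm [ -0.38597529 -37.22277665]
grip ((527.0972290039062, -318.8987121582031), (37.71144485473633, 28.20733642578125), 7.708198070526123)
[ 0.3511152  -0.3318108   0.20354867] [[-9.96254755e-01 -8.64659610e-02  3.18649554e-04]
 [-8.64657231e-02  9.96254582e-01  6.96891244e-04]
 [-3.77713450e-04  6.66728951e-04 -9.99999706e-01]]
to grip [-161.17828978   -4.74340325]
```

The crank went to about 8.4 in the hand but was back at 7.62 after release, the same angle as before. Opening the hand at 8.5 let it run back. I'll regrip, turn again, then ease back slowly while holding the knob, to find where the load on it vanishes.

>>> move_arm:
  increments:
    - {"xyz":[-2.3,-38.7,0],"roll":0,"grip":45}
    - {"xyz":[0,0,25],"roll":0,"grip":45}
    - {"xyz":[0,0,25],"roll":0,"grip":45}
    - {"xyz":[0,0,20],"roll":0,"grip":45}
    - {"xyz":[0,0,15],"roll":0,"grip":45}

```text
time_s: 17.82
position: [0.355, -0.3681, 0.1142]
tcp_rot: [[-0.996, -0.086, -0.004], [-0.086, 0.996, 0.008], [0.004, 0.008, -1.0]]
force: [-0.6, 0.1, -0.7]
opening: 0.453
grasp_force: 0.0
```

>>> move_arm:
  increments:
    - {"xyz":[0,0,0],"roll":0,"grip":20}
    - {"xyz":[0,0,0],"roll":0,"grip":0}
    - {"xyz":[0,0,0],"roll":0,"grip":0}
    - {"xyz":[0,0,0],"roll":0,"grip":0}
    - {"xyz":[0,0,0],"roll":0,"grip":0}

```text
time_s: 18.23
position: [0.3571, -0.3714, 0.1185]
tcp_rot: [[-0.996, -0.086, 0.001], [-0.086, 0.996, -0.001], [-0.001, -0.001, -1.0]]
force: [0.0, -0.9, -3.6]
opening: 0.237
grasp_force: 30.0
```

>>> move_arm:
  increments:
    - {"xyz":[2.5,7.1,0],"roll":0,"grip":0}
    - {"xyz":[2.4,6.9,0],"roll":0,"grip":0}
    - {"xyz":[0,0,0],"roll":0,"grip":0}
    - {"xyz":[0,0,0],"roll":0,"grip":0}

```text
time_s: 18.57
position: [0.3508, -0.3605, 0.1186]
tcp_rot: [[-0.996, -0.087, 0.001], [-0.087, 0.996, -0.006], [-0.0, -0.006, -1.0]]
force: [-1.2, -5.4, -5.2]
opening: 0.238
grasp_force: 30.0
```

>>> move_arm:
  increments:
    - {"xyz":[1.1,7.2,0],"roll":0,"grip":0}
    - {"xyz":[0.5,5,0],"roll":0,"grip":0}
    - {"xyz":[0,0,0],"roll":0,"grip":0}
    - {"xyz":[0,0,0],"roll":0,"grip":0}
    - {"xyz":[0,0,0],"roll":0,"grip":0}

```text
time_s: 18.98
position: [0.3481, -0.3492, 0.1186]
tcp_rot: [[-0.996, -0.087, 0.001], [-0.087, 0.996, -0.007], [-0.0, -0.007, -1.0]]
force: [-1.9, -7.4, -6.2]
opening: 0.24
grasp_force: 30.0
```

```bash
python3 plan.py 8.5 1 t
```

```text
[ 0.3481426  -0.34922175  0.11862139] 0.23972050260538627 29.981404020672926 [-1.93309362 -7.35794961 -6.18856133] 41.29938994469648
c0 8.198580687883574 step 0.30141931211642614
1 [-3.2 11.9]
```

>>> move_arm:
  increments:
    - {"xyz":[0,-1,0],"roll":0,"grip":0}
    - {"xyz":[0,0,0],"roll":0,"grip":0}
    - {"xyz":[0,0,0],"roll":0,"grip":0}

```text
time_s: 19.23
position: [0.3481, -0.3492, 0.1186]
tcp_rot: [[-0.996, -0.087, 0.0], [-0.087, 0.996, -0.005], [-0.0, -0.005, -1.0]]
force: [-1.7, -6.5, -5.2]
opening: 0.239
grasp_force: 30.0
```

>>> move_arm:
  increments:
    - {"xyz":[0,-1,0],"roll":0,"grip":0}
    - {"xyz":[0,0,0],"roll":0,"grip":0}
    - {"xyz":[0,0,0],"roll":0,"grip":0}

```text
time_s: 19.48
position: [0.3481, -0.3493, 0.1185]
tcp_rot: [[-0.996, -0.087, 0.0], [-0.087, 0.996, -0.003], [0.0, -0.003, -1.0]]
force: [-2.2, -4.5, -3.0]
opening: 0.239
grasp_force: 30.0
```

>>> move_arm:
  increments:
    - {"xyz":[0,-1,0],"roll":0,"grip":0}
    - {"xyz":[0,0,0],"roll":0,"grip":0}
    - {"xyz":[0,0,0],"roll":0,"grip":0}

```text
time_s: 19.73
position: [0.3481, -0.3497, 0.1184]
tcp_rot: [[-0.996, -0.087, -0.0], [-0.087, 0.996, -0.002], [0.0, -0.002, -1.0]]
force: [-4.2, -4.8, -1.6]
opening: 0.232
grasp_force: 30.0
```

>>> move_arm:
  increments:
    - {"xyz":[0,-1,0],"roll":0,"grip":0}
    - {"xyz":[0,0,0],"roll":0,"grip":0}
    - {"xyz":[0,0,0],"roll":0,"grip":0}

```text
time_s: 19.98
position: [0.3482, -0.3504, 0.1184]
tcp_rot: [[-0.996, -0.087, -0.0], [-0.087, 0.996, -0.001], [0.0, -0.001, -1.0]]
force: [-3.6, -4.3, -0.3]
opening: 0.239
grasp_force: 30.0
```

>>> move_arm:
  increments:
    - {"xyz":[0,-1,0],"roll":0,"grip":0}
    - {"xyz":[0,0,0],"roll":0,"grip":0}
    - {"xyz":[0,0,0],"roll":0,"grip":0}

```text
time_s: 20.23
position: [0.3483, -0.3513, 0.1184]
tcp_rot: [[-0.996, -0.087, -0.0], [-0.087, 0.996, -0.001], [0.0, -0.001, -1.0]]
force: [-3.1, -3.1, 0.6]
opening: 0.24
grasp_force: 30.0
```

The load unwinds the crank with about 3–4 N, so it really back-drives here. Easing it back keeps the highest angle that it holds by itself.

>>> move_arm:
  increments:
    - {"xyz":[0,-1,0],"roll":0,"grip":0}
    - {"xyz":[0,0,0],"roll":0,"grip":0}
    - {"xyz":[0,0,0],"roll":0,"grip":0}

```text
time_s: 20.48
position: [0.3485, -0.3524, 0.1184]
tcp_rot: [[-0.996, -0.086, -0.0], [-0.086, 0.996, -0.001], [0.0, -0.001, -1.0]]
force: [-3.9, -4.2, 1.4]
opening: 0.236
grasp_force: 30.0
```

>>> move_arm:
  increments:
    - {"xyz":[0,-1,0],"roll":0,"grip":0}
    - {"xyz":[0,0,0],"roll":0,"grip":0}
    - {"xyz":[0,0,0],"roll":0,"grip":0}

```text
time_s: 20.73
position: [0.3487, -0.3534, 0.1184]
tcp_rot: [[-0.996, -0.086, 0.0], [-0.086, 0.996, -0.001], [0.0, -0.001, -1.0]]
force: [-4.4, -3.0, 1.4]
opening: 0.239
grasp_force: 30.0
```

>>> move_arm:
  increments:
    - {"xyz":[0,-1,0],"roll":0,"grip":0}
    - {"xyz":[0,0,0],"roll":0,"grip":0}
    - {"xyz":[0,0,0],"roll":0,"grip":0}

```text
time_s: 20.98
position: [0.3489, -0.3544, 0.1184]
tcp_rot: [[-0.996, -0.086, 0.0], [-0.086, 0.996, -0.001], [-0.0, -0.001, -1.0]]
force: [-3.4, -4.4, 2.5]
opening: 0.238
grasp_force: 30.0
```

```bash
python3 plan.py 8.88 5 t
```

```text
[ 0.3488764  -0.35442795  0.11836308] 0.23811846419638774 30.006334646241157 [-3.38784647 -4.41223491  2.54532992] 41.334109807757415
c0 8.071245134925705 step 0.16175097301485905
1 [-1.   6.6]
2 [-0.8  6.4]
3 [-1.8  6.2]
4 [-2.8  5.9]
5 [-3.6  5.3]
```

>>> move_arm:
  increments:
    - {"xyz":[0.3,6.6,0],"roll":0,"grip":0}
    - {"xyz":[-0.8,6.5,0],"roll":0,"grip":0}
    - {"xyz":[-1.8,6.3,0],"roll":0,"grip":0}
    - {"xyz":[-2.8,6,0],"roll":0,"grip":0}
    - {"xyz":[-3.6,5.5,0],"roll":0,"grip":0}

```text
time_s: 21.4
position: [0.3538, -0.3249, 0.1184]
tcp_rot: [[-0.996, -0.088, -0.002], [-0.088, 0.996, -0.005], [0.002, -0.005, -1.0]]
force: [-9.2, -10.2, 0.5]
opening: 0.241
grasp_force: 30.0
```

>>> move_arm:
  increments:
    - {"xyz":[-1,2,0],"roll":0,"grip":0}
    - {"xyz":[0,0,0],"roll":0,"grip":0}
    - {"xyz":[0,0,0],"roll":0,"grip":0}
    - {"xyz":[0,0,0],"roll":0,"grip":0}

```text
time_s: 21.73
position: [0.3553, -0.3226, 0.1184]
tcp_rot: [[-0.996, -0.087, -0.001], [-0.087, 0.996, -0.004], [0.001, -0.004, -1.0]]
force: [-6.2, -7.6, 0.9]
opening: 0.237
grasp_force: 30.0
```

```bash
python3 plan.py 8.95 1 t
```

```text
[ 0.35528632 -0.32258213  0.11837486] 0.23732633851600357 30.00186096978723 [-6.24189191 -7.6353821   0.89925718] 41.182517517449114
c0 8.88048330445538 step 0.06951669554461937
1 [-2.8  1.3]
```

>>> move_arm:
  increments:
    - {"xyz":[0,0,0],"roll":0,"grip":45}
    - {"xyz":[0,0,0],"roll":0,"grip":45}
    - {"xyz":[0,0,0],"roll":0,"grip":45}
    - {"xyz":[0,0,0],"roll":0,"grip":45}
    - {"xyz":[0,0,-20],"roll":0,"grip":45}

```text
time_s: 22.15
position: [0.3565, -0.3218, 0.136]
tcp_rot: [[-0.996, -0.086, 0.001], [-0.086, 0.996, -0.001], [-0.001, -0.001, -1.0]]
force: [0.7, -7.1, -4.8]
opening: 0.437
grasp_force: 3.0
```

>>> move_arm:
  increments:
    - {"xyz":[0,0,-30],"roll":0,"grip":45}
    - {"xyz":[0,0,-30],"roll":0,"grip":60}
    - {"xyz":[0,0,0],"roll":0,"grip":60}
    - {"xyz":[0,0,0],"roll":0,"grip":60}

```text
time_s: 22.48
position: [0.3568, -0.3199, 0.1993]
tcp_rot: [[-0.996, -0.086, 0.003], [-0.086, 0.996, -0.001], [-0.003, -0.001, -1.0]]
force: [0.9, -0.5, -0.2]
opening: 0.57
grasp_force: 0.0
```

```bash
python3 k.py
```

```text
[ 0.35682455 -0.31988747  0.19929694] 0.5696378827994975 yaw -175.0693182417153 -150.35469435239494
knob (0.35647615790367126, -0.37097370624542236) (0.021231122314929962, 0.01941981539130211) 0.04136568742442869 crank 7.62727739227687 shift tool mm [  4.73796123 -50.86721465]
```

It rests at 7.62 from every release point. That is the self-holding limit of this crank, about 0.5 rad past contact, and the back-load of 2–3 N at the knob implies tens of newtons at the pad. That should hold against a 3 N pull, and I'll check that the tube doesn't slip. Now to the grip.

>>> move_arm:
  increments:
    - {"xyz":[0,0,0],"roll":-0.1,"grip":65}
    - {"xyz":[-30.4,-6.3,0],"roll":0,"grip":65}
    - {"xyz":[-30.4,-6.3,0],"roll":0,"grip":65}
    - {"xyz":[-30.4,-6.3,0],"roll":0,"grip":65}
    - {"xyz":[-30.4,-6.3,0],"roll":0,"grip":65}

```text
time_s: 22.95
position: [0.4802, -0.3206, 0.1958]
tcp_rot: [[-0.983, -0.185, -0.003], [-0.185, 0.983, 0.004], [0.002, 0.005, -1.0]]
force: [-1.0, -0.8, -0.2]
opening: 0.65
grasp_force: 0.0
```

>>> move_arm:
  increments:
    - {"xyz":[-30.4,-6.3,0],"roll":0,"grip":65}
    - {"xyz":[0,0,0],"roll":0,"grip":65}
    - {"xyz":[0,0,0],"roll":0,"grip":65}
    - {"xyz":[0,0,0],"roll":0,"grip":65}

```text
time_s: 23.28
position: [0.5094, -0.3214, 0.1959]
tcp_rot: [[-0.983, -0.186, -0.004], [-0.186, 0.983, 0.004], [0.003, 0.004, -1.0]]
force: [-0.5, -0.1, -0.5]
opening: 0.647
grasp_force: 0.0
```

```bash
cat > g.py <<'E'
from h import *
s,p,d=cap('wrist','g.png'); P=cloud('wrist',s,d); R=np.array(s['tcp_rot']); t=np.array(s['position'])
print(t,s['opening'],'yaw',np.degrees(np.arctan2(R[1,0],R[0,0])),s['joint_positions'][5],s['force'])
e=np.array([np.cos(np.radians(10.7)),np.sin(np.radians(10.7))]); n=np.array([-e[1],e[0]]); o=np.array([.3893,-.3458])
L=np.stack([(P[...,:2]-o)@e,(P[...,:2]-o)@n],-1)*1e3
def rep(nm,m):
    q=L[m]; print(nm,m.sum(),'x',np.percentile(q[:,0],[1,99]).round(1),'y',np.percentile(q[:,1],[1,50,99]).round(1),'z',np.median(P[m][:,2]).round(4)) if m.sum()>5 else print(nm,'none')
z=P[...,2]; near=abs(L[...,1])<25
rep('grip top',near&(z>.061)&(z<.072)&(L[...,0]>84)&(L[...,0]<240))
rep('tube top',near&(z>.055)&(z<.0625)&(L[...,0]>18)&(L[...,0]<79)&(abs(L[...,1])<13))
hsv=cv2.cvtColor(p,cv2.COLOR_RGB2HSV); red=((hsv[...,0]<8)|(hsv[...,0]>172))&(hsv[...,1]>150)&(hsv[...,2]>60)
rep('red',red&(L[...,0]>70)&(L[...,0]<240)&(abs(L[...,1])<40))
tubem=(z>.05)&(abs(L[...,1])<16)&(L[...,0]>60)&(L[...,0]<100)
for x in range(60,100,4):
    k=tubem&(L[...,0]>=x)&(L[...,0]<x+4)
    if k.sum()>3: print(x,np.median(z[k]).round(4),p[k].mean(0).round(0))
E
python3 g.py
```

```text
[ 0.50938062 -0.32135037  0.19589552] 0.6474319123380801 yaw -169.3029267252942 -143.57639921088423 [-0.48473405 -0.13921727 -0.52968779]
grip top 1314 x [ 85.  156.6] y [-13.7  -0.3  12.8] z 0.0638
tube top 1242 x [18.7 78.5] y [-12.5  -0.2  11.1] z 0.0592
red 121 x [103.7 137.5] y [-18.5 -15.8 -13.3] z 0.0578
60 0.0587 [113. 115. 118.]
64 0.0587 [108. 109. 112.]
68 0.0603 [48. 47. 49.]
72 0.0609 [33. 32. 33.]
76 0.0607 [30. 29. 30.]
80 0.0584 [61. 61. 63.]
84 0.0649 [72. 71. 73.]
88 0.3077 [59. 59. 60.]
92 0.336 [27. 27. 28.]
96 0.3296 [39. 36. 31.]
```

>>> move_arm:
  increments:
    - {"xyz":[1.6,-1.9,30],"roll":0,"grip":60}
    - {"xyz":[0,0,35],"roll":0,"grip":60}
    - {"xyz":[0,0,35],"roll":0,"grip":60}
    - {"xyz":[0,0,30],"roll":0,"grip":60}
    - {"xyz":[0,0,15],"roll":0,"grip":60}

```text
time_s: 23.75
position: [0.5058, -0.323, 0.0492]
tcp_rot: [[-0.983, -0.183, -0.006], [-0.183, 0.983, 0.006], [0.005, 0.007, -1.0]]
force: [-0.2, -0.4, -0.3]
opening: 0.603
grasp_force: 0.0
```

>>> move_arm:
  increments:
    - {"xyz":[0,0,0],"roll":0,"grip":60}
    - {"xyz":[0,0,0],"roll":0,"grip":60}
    - {"xyz":[0,0,0],"roll":0,"grip":60}

```text
time_s: 24.0
position: [0.5097, -0.3259, 0.0542]
tcp_rot: [[-0.983, -0.184, 0.001], [-0.184, 0.983, -0.001], [-0.001, -0.001, -1.0]]
force: [-0.3, -0.7, 0.0]
opening: 0.6
grasp_force: 0.0
```

```bash
python3 g.py; python3 - <<'E'
from h import *
s,p,d=cap('wrist'); P=cloud('wrist',s,d)
R=np.array(s['tcp_rot']);t=np.array(s['position']); Q=(P-t)@R*1e3
m=(Q[...,2]>-75)&(Q[...,2]<20)&(abs(Q[...,0])<13)&(abs(Q[...,1])<45)
for y in range(-44,44,4):
    k=m&(Q[...,1]>=y)&(Q[...,1]<y+4)
    if k.sum()>3: print(y,k.sum(),'z',np.percentile(Q[k][:,2],[2,50,98]).round(0))
E
```

```text
[ 0.50968925 -0.32594418  0.05418417] 0.6004456665054934 yaw -169.37808427884792 -143.79641147124522 [-0.33867616 -0.7463854   0.0414935 ]
grip top 3068 x [ 85.2 147.2] y [-13.1  -0.1  12.3] z 0.0639
tube top 3804 x [18.6 78.3] y [-12.4  -0.7  11.6] z 0.0591
red 367 x [104.  137.9] y [-18.8 -15.9 -13.3] z 0.0577
60 0.0588 [118. 120. 123.]
64 0.0589 [116. 118. 121.]
68 0.0602 [49. 49. 51.]
72 0.0609 [34. 33. 35.]
76 0.0608 [29. 29. 30.]
80 0.0596 [44. 44. 46.]
84 0.1627 [65. 64. 66.]
88 0.1665 [63. 63. 65.]
92 0.1913 [27. 27. 28.]
96 0.1785 [70. 61. 44.]
-44 8 z [-72. -70. -65.]
-40 118 z [-72. -65. -49.]
-36 285 z [-72. -54. -27.]
-32 401 z [-75. -57. -27.]
-28 390 z [-75. -47. -26.]
-20 8 z [-2. -2. -0.]
-16 177 z [-5. -3. -1.]
-12 189 z [-9. -5. -2.]
-8 192 z [-10.  -9.  -7.]
-4 183 z [-10.  -9.  -8.]
0 204 z [-10.  -9.  -8.]
4 203 z [-10.  -9.  -8.]
8 195 z [-10.  -9.  -8.]
12 165 z [-10.  -8.  -4.]
24 571 z [-75. -50. -27.]
28 384 z [-75. -56. -27.]
32 215 z [-72. -58. -27.]
36 56 z [-72. -67. -59.]
```

>>> move_arm:
  increments:
    - {"xyz":[0,0,18],"roll":0,"grip":60}
    - {"xyz":[0,0,15],"roll":0,"grip":60}
    - {"xyz":[0,0,10],"roll":0,"grip":60}
    - {"xyz":[0,0,3],"roll":0,"grip":60}
    - {"xyz":[0,0,0],"roll":0,"grip":60}

```text
time_s: 24.52
position: [0.5095, -0.3251, 0.0069]
tcp_rot: [[-0.983, -0.185, -0.0], [-0.185, 0.983, 0.0], [0.0, 0.0, -1.0]]
force: [0.5, -0.1, 0.6]
opening: 0.601
grasp_force: 0.0
```

>>> move_arm:
  increments:
    - {"xyz":[0,0,0],"roll":0,"grip":60}
    - {"xyz":[0,0,0],"roll":0,"grip":35}
    - {"xyz":[0,0,0],"roll":0,"grip":0}
    - {"xyz":[0,0,0],"roll":0,"grip":0}
    - {"xyz":[0,0,0],"roll":0,"grip":0}

```text
time_s: 24.93
position: [0.5098, -0.3254, 0.0074]
tcp_rot: [[-0.983, -0.185, 0.001], [-0.185, 0.983, -0.001], [-0.0, -0.001, -1.0]]
force: [-0.5, -0.0, 0.4]
opening: 0.385
grasp_force: 0.0
```

>>> move_arm:
  increments:
    - {"xyz":[0,0,0],"roll":0,"grip":0}
    - {"xyz":[0,0,0],"roll":0,"grip":0}
    - {"xyz":[0,0,0],"roll":0,"grip":0}

```text
time_s: 25.18
position: [0.5093, -0.3229, 0.0073]
tcp_rot: [[-0.983, -0.185, -0.001], [-0.185, 0.983, 0.003], [0.0, 0.004, -1.0]]
force: [1.1, 4.6, 3.8]
opening: 0.302
grasp_force: 30.0
```

```bash
python3 g.py
```

```text
[ 0.50926439 -0.32291825  0.00729397] 0.302138347768149 yaw -169.34994314206602 -143.7970870544903 [1.06647074 4.5955089  3.82933913]
grip top 4727 x [ 85.3 152.3] y [-22.7  -0.1  21.4] z 0.0639
tube top 6820 x [18.5 78.3] y [-12.4  -0.6  11.4] z 0.0591
red none
60 0.0588 [121. 123. 126.]
64 0.0588 [120. 121. 125.]
68 0.0601 [50. 49. 51.]
72 0.0608 [33. 32. 34.]
76 0.0608 [30. 29. 31.]
80 0.0602 [40. 39. 41.]
84 0.0648 [68. 68. 70.]
88 0.1192 [65. 65. 68.]
92 0.1449 [28. 28. 29.]
96 0.1323 [61. 54. 40.]
```

Gripped at 26 mm with 30 N, so the button is fully in. Pulling straight out.

>>> move_arm:
  increments:
    - {"xyz":[-3,0,0],"roll":0,"grip":0}
    - {"xyz":[-5,0,0],"roll":0,"grip":0}
    - {"xyz":[-5,0,0],"roll":0,"grip":0}
    - {"xyz":[-5,0,0],"roll":0,"grip":0}
    - {"xyz":[-5,0,0],"roll":0,"grip":0}

```text
time_s: 25.65
position: [0.5305, -0.3188, 0.0072]
tcp_rot: [[-0.983, -0.186, -0.004], [-0.186, 0.983, 0.004], [0.003, 0.004, -1.0]]
force: [-3.3, 4.3, 5.7]
opening: 0.304
grasp_force: 30.0
```

>>> move_arm:
  increments:
    - {"xyz":[-5,0,0],"roll":0,"grip":0}
    - {"xyz":[-5,0,0],"roll":0,"grip":0}
    - {"xyz":[-5,0,0],"roll":0,"grip":0}
    - {"xyz":[-5,0,0],"roll":0,"grip":0}
    - {"xyz":[0,0,0],"roll":0,"grip":0}

```text
time_s: 26.07
position: [0.5509, -0.3149, 0.0073]
tcp_rot: [[-0.983, -0.186, -0.003], [-0.186, 0.983, 0.003], [0.003, 0.004, -1.0]]
force: [-2.4, 3.4, 6.0]
opening: 0.302
grasp_force: 30.0
```

```bash
python3 g.py
```

```text
[ 0.55086985 -0.31493797  0.00726563] 0.30239703887337827 yaw -169.2891329135551 -140.58714798369098 [-2.43283738  3.38760749  5.9517956 ]
grip top 4746 x [127.7 194.7] y [-22.6  -0.5  21.5] z 0.0639
tube top 5808 x [37.3 78.6] y [-12.5  -0.5  11.9] z 0.0593
red 6 x [159.5 163.1] y [-13.9 -13.8 -13.7] z 0.0566
60 0.059 [185. 187. 190.]
64 0.059 [199. 201. 203.]
68 0.0603 [91. 91. 93.]
72 0.061 [72. 71. 73.]
76 0.0611 [70. 68. 71.]
80 0.0598 [87. 86. 88.]
84 0.0538 [173. 173. 176.]
88 0.0538 [148. 148. 151.]
92 0.0538 [125. 125. 128.]
96 0.0538 [120. 120. 123.]
```

The grip is out 42 mm, past the first stop, and the collar hasn't moved. Now to the end stop.

>>> move_arm:
  increments:
    - {"xyz":[-5,0,0],"roll":0,"grip":0}
    - {"xyz":[-5,0,0],"roll":0,"grip":0}
    - {"xyz":[-4,0,0],"roll":0,"grip":0}
    - {"xyz":[-2,0,0],"roll":0,"grip":0}
    - {"xyz":[0,0,0],"roll":0,"grip":0}

```text
time_s: 26.53
position: [0.5661, -0.312, 0.0073]
tcp_rot: [[-0.983, -0.186, -0.004], [-0.186, 0.983, 0.004], [0.003, 0.004, -1.0]]
force: [-3.2, 3.5, 6.2]
opening: 0.304
grasp_force: 30.0
```

>>> move_arm:
  increments:
    - {"xyz":[-2,0,0],"roll":0,"grip":0}
    - {"xyz":[0,0,0],"roll":0,"grip":0}
    - {"xyz":[0,0,0],"roll":0,"grip":0}

```text
time_s: 26.78
position: [0.5678, -0.3117, 0.0073]
tcp_rot: [[-0.983, -0.185, -0.004], [-0.185, 0.983, 0.004], [0.003, 0.004, -1.0]]
force: [-3.4, 4.3, 5.3]
opening: 0.305
grasp_force: 30.0
```

>>> move_arm:
  increments:
    - {"xyz":[-1.5,0,0],"roll":0,"grip":0}
    - {"xyz":[0,0,0],"roll":0,"grip":0}
    - {"xyz":[0,0,0],"roll":0,"grip":0}

```text
time_s: 27.03
position: [0.5682, -0.3116, 0.0072]
tcp_rot: [[-0.983, -0.186, -0.006], [-0.186, 0.983, 0.004], [0.005, 0.005, -1.0]]
force: [-6.1, 2.6, 6.9]
opening: 0.305
grasp_force: 30.0
```

```bash
python3 g.py
```

```text
[ 0.56816514 -0.31155388  0.00722089] 0.3049758622617391 yaw -169.28111273781894 -139.25368426291752 [-6.11567921  2.61111746  6.90981611]
grip top 4730 x [145.3 212.5] y [-22.6  -0.5  21.7] z 0.0639
tube top 3580 x [54.7 78.8] y [-12.5  -0.5  12.3] z 0.0596
red none
60 0.0588 [151. 153. 157.]
64 0.0589 [151. 153. 158.]
68 0.0603 [69. 69. 72.]
72 0.061 [51. 50. 52.]
76 0.061 [57. 56. 59.]
80 0.0595 [65. 64. 66.]
84 0.054 [213. 213. 216.]
88 0.054 [219. 219. 222.]
92 0.0539 [218. 218. 221.]
96 0.054 [212. 213. 215.]
```

The grip has moved 60.0 mm and the stop is felt at 6 N. The collar has not moved and the button is still squeezed in. One last check of the crank, then hand in.

```bash
python3 - <<'E'
from h import *
o=np.array([.3893,-.3458])
s,p,d=cap('scene'); P=cloud('scene',s,d); r=np.hypot(P[...,0]-o[0],P[...,1]-o[1])
m=(P[...,2]>.15)&(P[...,2]<.175)&(r>.02)&(r<.06)
v=np.median(P[m][:,:2],0)-o; print(m.sum(),'crank',(-1.33-np.arctan2(v[1],v[0])+np.radians(10.7))%(2*np.pi)+2*np.pi)
s=bot.read_state(); print(s['position'],s['opening'],s['grasp_force'],s['force'])
print(bot.hand_in())
E
```

```text
63 crank 7.72058833077827
[ 0.56817668 -0.31159304  0.00726148] 0.3057306558769519 30.00527634518221 [-5.84730786  2.74820962  7.30484044]
the job is handed in; nothing more can be done
None
```

Handed in: the grip is held at the second stop, 60 mm out with the button squeezed in and the tube not moving during the pull, but the crank rests at about 7.6–7.7 rad, not the advised 8.2, because it ran back there each of the three times I turned it to about 8.4–8.9 and let go.

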